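# Load the ripening rack and clip the next rack onto it

### The arm

A 6-joint arm with a two-finger parallel gripper is mounted at the origin on the work surface. World frame = base frame: x ahead of the robot, y to its left, z up, the work surface at z = 0. Lengths are in m, angles in rad, forces in N, time in s.
With the tool pointing down it reaches from about 0.35 to 0.775 m from the base axis. Payload 5.5 kg.
Tool frame: the origin (TCP) lies between the finger pads; the fingertips stand 19 mm ahead of it and the grasp point (between the pads) is the TCP; z points along the fingers, y is the direction in which the jaws open and shut (so a half turn about z gives the same grasp; the last joint's range is limited). The gripper opens to 85 mm and grips with 20 to 120 N. Pads are 22 mm wide; open, the fingers measure 114 mm over their backs; the gripper's body (76 mm by 85 mm) begins 54 mm behind the grasp point. The pads swing forward as they close: fully open they stand 13 mm farther back than shut.
Start: joints at [1.092, 0.313, 0.046, 1.304, 0, 1.431], TCP at [0.191, 0.542, 0.25] pointing down, gripper open.
Joint ranges: [-2.76, 2.76], [-0.86, 1.69], [-1.03, 1.26], [-2.2, 2.34], [-1.47, 1.5], [-3.14, 3.14]. Speed limits (rad/s): [2.57, 2.57, 3.14, 3.14, 3.14, 3.14].

### API

Orientations are given as a unit quaternion [w, x, y, z].
In Python, from workcell import get_state, cams, workorder gives the robot as it stands.
- The arm moves only by the tool play_rows, never from a script. Its argument "series" is text: rows parted by semicolons, each of 7 numbers parted by spaces: the opening in per cent of the stroke, from 0 (shut) to 100 (fully open), then the shift along the tool's x, y, z in cm, then the turn, a rotation vector about the tool's x, y, z in degrees. A call has 1 to 12 rows; each row shifts and turns the commanded pose from where the row before left it, along the tool's axes as they then stand; what a row does not reach is not made up. A row lasts 1/8 s, in which the tool goes at most 62.5 mm and 10.7 degrees, less where a joint would pass 70% of its speed; a pose out of reach is approached as far as the arm can. A call with a gripper value outside its range is refused whole. The fingers move at their own pace and stop on an object; "newtons" is the grip in N (left out, the last holds). Time passes only in rows, so rows that do not move let the fingers close. It gives the time, the measured TCP pose, the force and the opening at its end, in the units of the state.
- get_state(): the state, without advancing time (a new reading comes with each control period).
- cams.read_camera(name): name is "scene" or "top" or "wrist"; returns the picture (480x640x3 uint8, red, green, blue); there is no depth.
- cams.get_calibration(name): a dict with "fx", "fy", "cx", "cy" (pixels), "rvec" (rotation vector, rad) and "tvec" (3), from world to camera coordinates, as OpenCV has them. Camera axes: x right, y down, z forward; pixel columns grow to the right and rows downward; lengths in m; the calibration is good to about 2 mm. The wrist camera is an equidistant fisheye: a pixel r from the principal point sees the ray r / f radians off the axis. A picture is of the moment at which its call begins: read the wrist's pose just before it. get_calibration takes no time and is no camera call; for the wrist camera it gives the pose at the moment of the call.
- workorder.hand_in(): hands the job in, once; it reports no verdict.
The state is a dict: "clock": time; "joint_pos": joint angles; "qvel": joint speeds; "tau": joint torques, N m; "tcp_pos": TCP position; "orientation": TCP orientation; "wrist_force": force on the tool from outside, world axes, zero at the start; "ft_torque": the same for the moment, N m; "finger_gap": finger opening in m.
Only numpy, scipy, OpenCV 4.12 (cv2) and the standard library are available. Lean on these libraries where they do the work, as an engineer would, in place of code of your own. Each camera call takes 0.05 s, during which the arm holds its last target.

### The job

Put the two loose small cheeses from the bench upright into the two empty end wells of the white lower rack, one in each. Then stack the blue upper rack on it: hold it tilted so that its two toes go under the orange-roofed keepers on the near side, lower the far side so that its lugs drop into the far sockets, and press the far edge down until the orange spring clip has snapped over its catch and the rack lies level and fully home. Leave the cheese in the middle well in place and do not disturb the other things on the bench.

Things in the scene. Friction and masses are not known exactly. Their poses are not given: they have to be found in the camera images.
- lower_rack: White lower rack, grey corner posts, fixed. Origin: centre of its underside, on the bench; x points away from the robot (within 0.25 rad), y left, z up. Floor 170 (x) x 214 (y) x 6 mm; three wells 62 x 54 mm in a row along y, ridges 5 mm high (tops z = 11). With the upper rack home, that one's origin is at x = 0, y = 0, z = 40 mm here (play 1.5 mm), axes parallel.
- keeper0 (a point): Near keeper at y = -93 mm of the lower rack: on its ledge (z = 56 mm, x = -86 to -64), at the back wall's inner face, x = -82 mm. Over the ledge an orange roof, x = -86 to -71 mm, 28 mm wide, underside z = 64 mm, top z = 69 mm: a slot 8 mm high, open towards +x, for a toe. Its twin is at y = +93.
- socket0 (a point): Centre of the mouth of the far socket at x = 55, y = -93, z = 56 mm of the lower rack: 17 x 17 mm, 20 mm deep, in the flat top of a 28 mm square post
- socket1 (a point): The same, far socket at y = +93 mm
- clip (a joint): Orange spring clip, 24 mm wide, mid far side of the lower rack (x = 76 to 81, y = 0, top z = 73 mm), hinged at its foot. 0 rad = shut; grows as pushed outward (+x); springs back. Nose reaches in to x = 70.5, flat underside z = 62 mm, slope above. Catch pressed down on the slope (about 8 to 18 N, more than the rack's weight gives): yields 0.04 to 0.1 rad, then snaps back over it to below 0.03.
- well0 (a point): centre of the floor of the end well at y = -58 mm of the lower rack (empty at the start), z = 6 mm
- well1 (a point): centre of the floor of the middle well, y = 0 (already holds a cheese)
- well2 (a point): centre of the floor of the end well at y = +58 mm of the lower rack (empty at the start), z = 6 mm
- upper_rack: Blue upper rack, loose, 0.3 to 0.6 kg, on its feet on the bench. Origin: centre, in the plane of the feet; x (toes at -x, towards the robot), y, z as the lower rack's when stacked. Board 130 (x) x 214 (y) mm, z = 16 to 24 mm, bare strip x = 38 to 63 mm to press on. Two near feet at x = -46, y = -70 and 70 mm, 16 mm tall, hang free when stacked.
- grip (a point): Centre of the upper rack's wooden handle bar, 66 mm above its origin: bar along y, 86 mm long, 16 mm wide (x), z = 59 to 74 mm, on two steel uprights at y = -40 and 40 mm, free on both x sides
- toe0 (a point): Lower edge of the tip of the upper rack's toe at x = -79, y = -93, z = 16 mm of its frame; toes are 18 mm wide, z = 16 to 21 mm, and reach 14 mm out from the near edge; its twin is at y = +93 mm
- lug0 (a point): Foot of the upper rack's round far lug at x = 55, y = -93, z = 0 of its frame: 14 mm in diameter, 16 mm long, coned at the foot
- lug1 (a point): The same, lug at y = +93 mm
- catch (a point): Lower edge of the tip of the upper rack's catch, a tongue 30 mm wide on the far edge: x = 74, y = 0, z = 16 mm of its frame, 5 mm thick; it goes under the clip's nose
- cheese_a: loose small ivory cheese, upright cylinder 50 mm in diameter, 40 mm high, about 80 g, standing on the bench; origin: centre of its underside, z up
- cheese_b: the other loose small cheese, the same
- cheese_mid: the same kind of cheese, already in the middle well: leave it there
- wheel: pale yellow cheese wheel, 130 mm across, 50 mm high; a bystander, leave alone; origin at its underside
- brush: rind brush lying flat; a bystander, leave alone; origin at its underside
- jar: amber glass jar 64 mm across, 85 mm high; a bystander, leave alone; origin at its underside
- bowl: white bowl, 110 mm across, 50 mm high; a bystander, leave alone; origin at its underside
- mug: blue mug, 76 mm across, 85 mm high; a bystander, leave alone; origin at its underside
- spatula: spatula lying flat; a bystander, leave alone; origin at its underside
Things that resemble listed ones, but are neither listed nor needed, are in the scene too. Leave any black or green look-alike of the cheese_b alone.

How it is judged:
By the outcome, as a careful person would: the job done as asked, in the order asked, and still so for the second after the job is handed in, with the robot touching nothing.
It also fails if it takes over 72 s, if anything falls off the work surface, if the arm or the gripper's body presses on something with over 40 N, if the wrist force passes 120 N, or if a joint passes its speed limit or range.

## Working session

There is one attempt and no reset: what is moved stays moved. The work goes in short steps, Python scripts to look and compute and a tool call to move; the robot and the scene stay as the last step left them, time stands still between calls to the robot, and variables do not carry over. Pictures are saved under pics/ and viewed, and the job is handed in when it is done.

Besides the shell and the picture viewer there is one more tool, called after "Emit:" as name(argument=value, ...) on one line, values as JSON. play_rows: Moves the arm, as the interface text tells. Its arguments: {"type":"object","properties":{"series":{"type":"string"},"newtons":{"type":"number"}},"required":["series"]}

```bash
ls; mkdir -p pics; python3 - <<'E'
from workcell import get_state, cams, workorder
import cv2
print(get_state())
for n in ("scene","top","wrist"):
    print(n,cams.get_calibration(n))
    im=cams.read_camera(n); cv2.imwrite(f"pics/{n}0.png",im[:,:,::-1])
E
```

```text
pics
{'clock': 0.0, 'joint_pos': array([ 1.09240521e+00,  3.13992683e-01,  4.49541632e-02,  1.30362113e+00,
       -2.84874629e-05,  1.43119278e+00]), 'qvel': array([-7.01108247e-04, -7.35636062e-04, -1.59494361e-03, -4.49306066e-04,
        7.72431440e-05,  1.13932029e-03]), 'tau': array([ 3.48142326e-03, -4.80632007e+01,  2.98529631e+01,  1.91491912e-02,
        9.15523060e-05,  2.42643367e-06]), 'tcp_pos': array([0.19088461, 0.5418626 , 0.2494031 ]), 'orientation': array([-2.69752084e-04,  1.68584753e-01,  9.85686721e-01, -8.91867326e-04]), 'wrist_force': array([-0.74982721,  0.01936056,  0.30027116]), 'ft_torque': array([-0.02112626, -0.03524856,  0.02661245]), 'finger_gap': 0.08536615179343605}
scene {'fx': 495.1909459175025, 'fy': 495.1909459175025, 'cx': 324.29534915113766, 'cy': 236.2731271804998, 'rvec': array([ 1.52277237,  1.78258724, -0.91685942]), 'tvec': array([ 0.07892949, -0.249235  ,  1.70928928])}
top {'fx': 616.7139370734517, 'fy': 616.7139370734517, 'cx': 326.13613628457216, 'cy': 240.79819572149066, 'rvec': array([ 2.12552581, -2.18653039,  0.13366833]), 'tvec': array([-0.00232168,  0.58056976,  1.35661584])}
wrist {'fx': 371.64829954431775, 'fy': 371.64829954431775, 'cx': 324.3452998833207, 'cy': 241.0290887396755, 'rvec': array([-2.35393331, -1.66662089, -0.25276535]), 'tvec': array([-0.5744856 , -0.03854795,  0.37869578])}
```

View pics/top0.png

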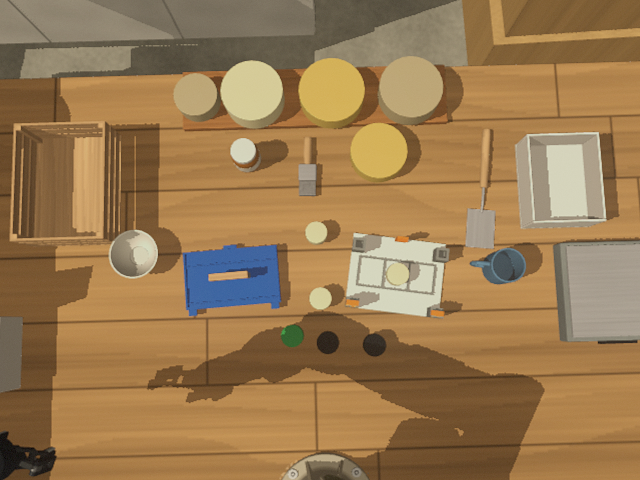

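View pics/scene0.png

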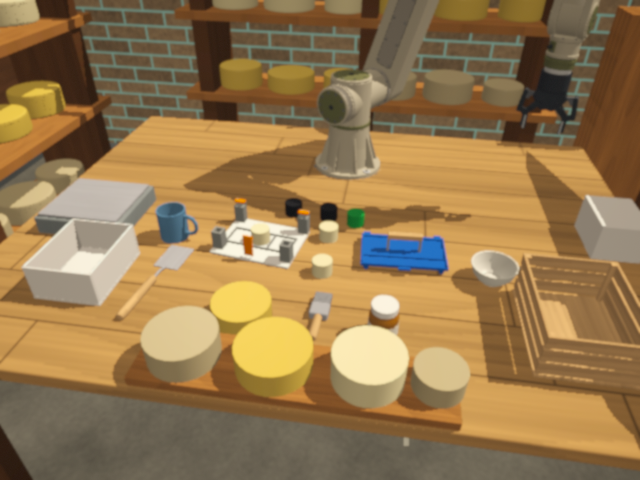

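View pics/wrist0.png

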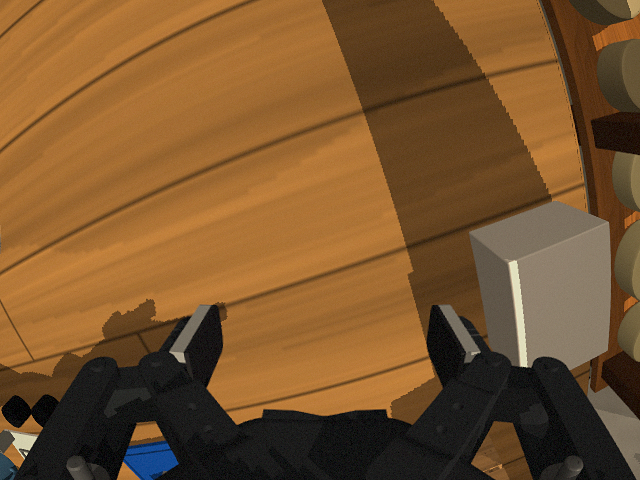

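The top view has up as +x and left as +y. The lower rack is centred near (397,275), the blue rack near (232,279), and the loose cheeses are at (316,232) and (320,298). The look-alikes are at (292,336), (328,342) and (374,345). Next I'll measure these.

```bash
cat > h.py <<'E'
import numpy as np, cv2
from scipy.spatial.transform import Rotation as R
from workcell import get_state, cams, workorder
def ray(n,u,v,cal=None):
    c=cal or cams.get_calibration(n)
    Rm=R.from_rotvec(c['rvec']).as_matrix(); o=-Rm.T@c['tvec']
    x=(u-c['cx'])/c['fx']; y=(v-c['cy'])/c['fy']
    if n=='wrist':
        r=np.hypot(x,y); d=np.array([x/r*np.sin(r),y/r*np.sin(r),np.cos(r)]) if r>1e-9 else np.array([0,0,1.])
    else: d=np.array([x,y,1.])
    return o,Rm.T@d
def onplane(n,u,v,z,cal=None):
    o,d=ray(n,u,v,cal); return o+d*(z-o[2])/d[2]
def proj(n,P,cal=None):
    c=cal or cams.get_calibration(n)
    p=R.from_rotvec(c['rvec']).apply(np.atleast_2d(P))+c['tvec']
    if n=='wrist':
        rr=np.hypot(p[:,0],p[:,1]); th=np.arctan2(rr,p[:,2]); s=th/np.maximum(rr,1e-9)
        return np.c_[c['cx']+c['fx']*s*p[:,0],c['cy']+c['fy']*s*p[:,1]]
    return np.c_[c['cx']+c['fx']*p[:,0]/p[:,2],c['cy']+c['fy']*p[:,1]/p[:,2]]
def blobs(mask,amin=15):
    n,l,s,c=cv2.connectedComponentsWithStats(mask.astype(np.uint8))
    return [(s[i,4],c[i],s[i,:4],l==i) for i in range(1,n) if s[i,4]>=amin]
E
python3 - <<'E'
from h import *
im=cv2.imread('pics/top0.png'); 
cv2.imwrite('pics/topz.png',cv2.resize(im[210:360,170:470],None,fx=2.6,fy=2.6,interpolation=cv2.INTER_CUBIC))
hsv=cv2.cvtColor(im,cv2.COLOR_BGR2HSV); H,S,V=[hsv[...,i].astype(int) for i in range(3)]
roi=np.zeros(H.shape,bool); roi[220:330,170:460]=1
for nm,m,z in (('blue',(H>100)&(H<130)&(S>120),.024),('orange',(H<14)&(S>210)&(V>170),.069),('ivory',(H>18)&(H<34)&(S>35)&(S<130)&(V>170),.04),('white',(S<40)&(V>170),.006)):
    for a,c,b,l in blobs(m&roi):
        print(nm,a,c.round(1),b,onplane('top',*c,z).round(4))
        if a>500 and nm!='ivory':
            cn=max(cv2.findContours(l.astype(np.uint8),0,2)[0],key=cv2.contourArea)
            print('  minrect',cv2.minAreaRect(cn))
E
```

```text
blue 5035 [231.5 277.4] [183 245  98  71] [0.5046 0.1978 0.024 ]
  minrect ((231.1024627685547, 278.1270751953125), (66.00055694580078, 94.5193099975586), 84.80557250976562)
ivory 393 [315.5 232. ] [305 221  22  23] [0.6006 0.0047 0.04  ]
ivory 27 [359.7 271. ] [358 258   4  26] [ 0.5096 -0.092   0.04  ]
ivory 446 [396.5 273.7] [385 261  24  25] [ 0.5012 -0.174   0.04  ]
ivory 24 [435.3 279.5] [434 268   4  24] [ 0.4858 -0.26    0.04  ]
ivory 409 [319.8 298.1] [309 287  23  23] [ 0.4517 -0.001   0.04  ]
ivory 15 [357.  293.1] [350 291  15   5] [ 0.4605 -0.0842  0.04  ]
ivory 15 [376.  294.2] [370 292  10   8] [ 0.4568 -0.1264  0.04  ]
ivory 15 [383.  310.5] [376 310  15   2] [ 0.4202 -0.1406  0.04  ]
white 40 [358.5 234.9] [354 233  12   5] [ 0.5956 -0.094   0.006 ]
white 3214 [399.1 277.3] [347 237  98  79] [ 0.4952 -0.1835  0.006 ]
  minrect ((395.667236328125, 274.9400634765625), (93.29071044921875, 73.5125961303711), 6.842773914337158)
white 612 [370.9 271.4] [358 257  26  29] [ 0.5105 -0.1193  0.006 ]
  minrect ((370.8153991699219, 271.4769592285156), (23.070457458496094, 27.03957176208496), 7.125016689300537)
white 47 [389.3 263.5] [385 260  12  11] [ 0.5274 -0.1622  0.006 ]
white 474 [423.  279.2] [409 264  25  29] [ 0.4892 -0.238   0.006 ]
white 101 [394.5 285.2] [384 279  23  11] [ 0.4774 -0.1723  0.006 ]
```

View pics/topz.png

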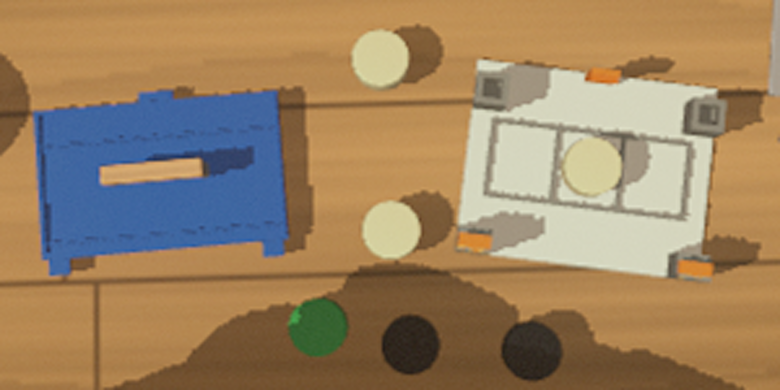

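```bash
cat >> h.py <<'E'
def toolR(yaw,tilt=0.):
    """tool pointing down, tool y at world angle yaw (rad); tilt: rotate about rack y axis (perp. to yaw dir), +tilt = far side raised"""
    y=np.array([np.cos(yaw),np.sin(yaw),0]); z=np.array([0,0,-1.]); x=np.cross(y,z)
    M=np.c_[x,y,z]
    ax=np.array([-np.sin(yaw),np.cos(yaw),0])
    return R.from_rotvec(-tilt*ax).as_matrix()@M
def pose():
    s=get_state(); q=s['orientation']
    return s['tcp_pos'],R.from_quat(q[[1,2,3,0]]).as_matrix(),s
def plan(p,Rt,N,frm=None):
    p0,R0=frm if frm else pose()[:2]
    t=R0.T@(np.asarray(p)-p0); rv=R.from_matrix(R0.T@Rt).as_rotvec()
    r=rv/N; A=sum(R.from_rotvec(r*k).as_matrix() for k in range(N))
    tr=np.linalg.solve(A,t)
    print(f'N={N} row:',(tr*100).round(2),np.degrees(r).round(2),'| len mm',round(np.linalg.norm(tr)*1000,1),'deg',np.degrees(np.linalg.norm(r)).round(2))
E
python3 - <<'E'
from h import *
p,Rm,s=pose(); print(Rm.round(3))
c=cams.get_calibration('wrist'); Rc=R.from_rotvec(c['rvec']).as_matrix(); o=-Rc.T@c['tvec']
print('cam in tool',(Rm.T@(o-p)).round(4),(Rm.T@Rc.T).round(3))
plan([0.47,-0.09,0.30],toolR(-0.1),12)
# image colours
im=cv2.imread('pics/top0.png');hsv=cv2.cvtColor(im,cv2.COLOR_BGR2HSV)
for u,v in((352,303),(437,312),(402,239),(360,243),(228,276)): print(hsv[v,u])
# rough rack yaw from keepers/posts
for a,b,z in(((352,303),(437,312),.069),((359,243.5),(441.5,254.5),.056)):
    P=onplane('top',*a,z);Q=onplane('top',*b,z);d=P-Q;print(P.round(4),Q.round(4),np.hypot(*d[:2]),np.arctan2(-d[0],d[1]))
E
```

```text
[[-0.943  0.332 -0.001]
 [ 0.332  0.943 -0.001]
 [ 0.    -0.001 -1.   ]]
cam in tool [ 7.580e-02 -1.000e-04 -1.232e-01] [[ 0.    -0.955 -0.297]
 [ 1.    -0.     0.001]
 [-0.001 -0.297  0.955]]
N=12 row: [-6.07 -1.27 -0.42] [-0.01  0.    6.36] | len mm 62.2 deg 6.36
[ 16 195 212]
[ 16 196 213]
[ 14 195 212]
[ 20  58 101]
[ 16 122 201]
[ 0.4381 -0.0712  0.069 ] [ 0.4135 -0.2551  0.069 ] 0.18557037312741245 -0.1332400952601763
[ 0.5697 -0.0917  0.056 ] [ 0.5399 -0.2738  0.056 ] 0.18453699102718354 -0.1621102258137303
```

```bash
python3 - <<'E'
from h import *
plan([0.50,-0.13,0.28],toolR(-0.15),14)
E
```

```text
N=14 row: [-5.65 -0.91 -0.22] [-0.01  0.    5.66] | len mm 57.3 deg 5.66
```

Emit:
play_rows(series="100 -5.65 -0.91 -0.22 0 0 5.66;100 -5.65 -0.91 -0.22 0 0 5.66;100 -5.65 -0.91 -0.22 0 0 5.66;100 -5.65 -0.91 -0.22 0 0 5.66;100 -5.65 -0.91 -0.22 0 0 5.66;100 -5.65 -0.91 -0.22 0 0 5.66;100 -5.65 -0.91 -0.22 0 0 5.66;100 -5.65 -0.91 -0.22 0 0 5.66;100 -5.65 -0.91 -0.22 0 0 5.66;100 -5.65 -0.91 -0.22 0 0 5.66;100 -5.65 -0.91 -0.22 0 0 5.66;100 -5.65 -0.91 -0.22 0 0 5.66")

```text
clock: 1.65
tcp_pos: [0.5179, -0.0185, 0.2764]
orientation: [-0.0, 0.692, 0.722, 0.0]
wrist_force: [1.9, 0.7, 0.3]
finger_gap: 0.0855
```

Emit:
play_rows(series="100 -5.65 -0.91 -0.22 0 0 5.66;100 -5.65 -0.91 -0.22 0 0 5.66;100 0 0 0 0 0 0;100 0 0 0 0 0 0")

```text
clock: 2.15
tcp_pos: [0.4991, -0.1294, 0.2808]
orientation: [-0.0, 0.759, 0.652, 0.0]
wrist_force: [0.3, 0.0, 0.2]
finger_gap: 0.0853
```

```bash
cat >> h.py <<'E'
def snap(nm,cam='wrist'):
    import json
    c=cams.get_calibration(cam); im=cams.read_camera(cam)[:,:,::-1].copy(); cv2.imwrite(f'pics/{nm}.png',im)
    json.dump({k:(v.tolist() if hasattr(v,'tolist') else v) for k,v in c.items()},open(f'pics/{nm}.json','w')); return im,c
def load(nm):
    import json
    c=json.load(open(f'pics/{nm}.json')); c['rvec']=np.array(c['rvec']);c['tvec']=np.array(c['tvec']); return cv2.imread(f'pics/{nm}.png'),c
E
python3 - <<'E'
from h import *
print(pose()); snap('w1')
E
```

```text
(array([ 0.49914163, -0.12936325,  0.28079998]), array([[ 1.50802551e-01,  9.88563761e-01, -5.29992690e-04],
       [ 9.88563611e-01, -1.50802073e-01,  8.48984610e-04],
       [ 7.59351423e-04, -6.51960533e-04, -9.99999499e-01]]), {'clock': 2.15, 'joint_pos': array([-4.09683598e-01,  1.90884165e-01, -4.04812535e-02,  1.34025521e+00,
        5.67622304e-04,  1.31249235e+00]), 'qvel': array([ 0.03276743, -0.00405241, -0.00182698, -0.00035837, -0.0013617 ,
        0.00065669]), 'tau': array([-1.14448361e+00, -4.10221732e+01,  3.01039910e+01, -4.89852706e-02,
       -5.65871364e-02, -5.95820602e-04]), 'tcp_pos': array([ 0.49914163, -0.12936325,  0.28079998]), 'orientation': array([-4.94674485e-04,  7.58551930e-01,  6.51612399e-01,  7.55909794e-05]), 'wrist_force': array([0.33334208, 0.04759639, 0.19920077]), 'ft_torque': array([-0.02071818, -0.02426982, -0.01476264]), 'finger_gap': 0.08526146445318193})
```

View pics/w1.png

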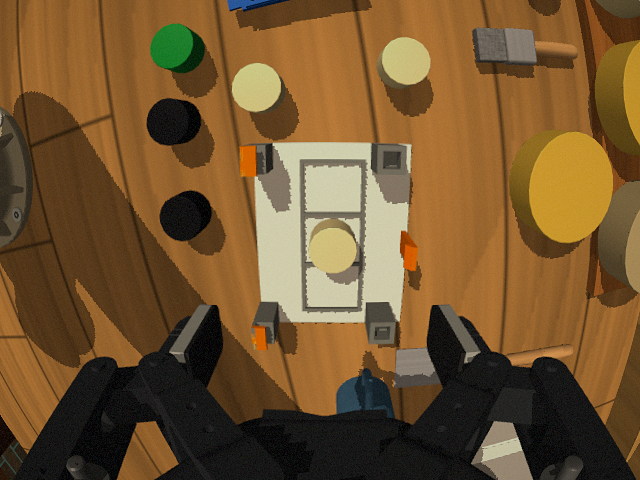

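```bash
cat > meas.py <<'E'
from h import *
import sys
def meas(nm):
    im,c=load(nm); hsv=cv2.cvtColor(im,cv2.COLOR_BGR2HSV); H,S,V=[hsv[...,i].astype(int) for i in range(3)]
    out={}
    def met(l,z):
        cn=max(cv2.findContours(l.astype(np.uint8),0,cv2.CHAIN_APPROX_NONE)[0],key=cv2.contourArea)[:,0]
        return np.array([onplane('wrist',u,v,z,c)[:2] for u,v in cn])
    for a,cc,b,l in blobs((H>=17)&(H<34)&(S>35)&(S<150)&(V>165),150):
        for z in (.04,):
            q=met(l,z); (x,y),r=cv2.minEnclosingCircle((q*1e3).astype(np.float32))
            e=cv2.fitEllipse((q*1e3).astype(np.float32)) if len(q)>5 else None
            print('ivory',a,cc.round(1),'circ',round(x,1),round(y,1),'r',round(r,1),'ell',np.round(e[0],1),np.round(e[1],1))
    for a,cc,b,l in blobs((H<17)&(S>215)&(V>190),20):
        q=met(l,.069); print('orange',a,cc.round(1),onplane('wrist',*cc,.069,c).round(4),'ext',np.ptp(q,axis=0).round(4))
    for a,cc,b,l in blobs((S<60)&(V>60)&(V<150),60):
        q=met(l,.011); rr=cv2.minAreaRect((q*1e3).astype(np.float32)); print('grey',a,cc.round(1),np.round(rr[0],1),np.round(rr[1],1),round(rr[2],2))
    for a,cc,b,l in blobs((S<60)&(V>180),100):
        q=met(l,.006); rr=cv2.minAreaRect((q*1e3).astype(np.float32)); print('white',a,cc.round(1),np.round(rr[0],1),np.round(rr[1],1),round(rr[2],2))
meas(sys.argv[1])
E
python3 meas.py w1; python3 - <<'E'
import cv2
im=cv2.imread('pics/w1.png'); cv2.imwrite('pics/w1z.png',cv2.resize(im[135:355,225:430],None,fx=2.7,fy=2.7,interpolation=2))
hsv=cv2.cvtColor(im,cv2.COLOR_BGR2HSV)
for u,v in((302,250),(303,180),(364,180),(392,159),(382,150),(382,333),(249,160)): print(u,v,hsv[v,u])
E
```

```text
ivory 1811 [405.9  60.3] circ 600.3 4.5 r 24.7 ell [600.2   4.3] [47.9 48.1]
ivory 1875 [255.8  86.8] circ 451.1 -1.3 r 24.7 ell [451.4  -1.2] [47.8 48. ]
ivory 12050 [327.3 237.8] circ 511.2 -165.4 r 117.9 ell [ 499.9 -170.6] [160.2 211.3]
ivory 2529 [332.6 188.5] circ 509.7 -113.5 r 35.1 ell [ 509.7 -113.7] [52.8 64.4]
ivory 3542 [329.1 266. ] circ 497.8 -192.6 r 55.8 ell [ 494.8 -195.6] [ 56.9 108.6]
ivory 218 [353.2 226.1] circ 519.2 -158.7 r 16.8 ell [ 521.4 -157.1] [21.8 27.9]
ivory 512 [500.9 449.3] circ 724.8 -552.9 r 41.7 ell [ 721.2 -554.4] [41.7 87.8]
orange 416 [247.8 160.7] [ 0.4377 -0.0709  0.069 ] ext [0.0167 0.0279]
orange 284 [410.2 257.5] [ 0.5752 -0.1863  0.069 ] ext [0.0145 0.0274]
orange 212 [260.  338.5] [ 0.4108 -0.2543  0.069 ] ext [0.0161 0.0273]
grey 1926 [505.6  44.9] [728.2  22.9] [41.6 80.7] 87.68
grey 273 [262.  158.4] [441.5 -76.7] [37.6 21.5] 84.29
grey 958 [388.3 159.1] [573.7 -95.1] [34.3 38.2] 82.38
grey 2005 [331.8 228.4] [ 501.6 -174.7] [178.2  71.8] 81.01
grey 89 [ 16.7 214. ] [ 65.6 -69.4] [20.5 21.1] 79.82
grey 473 [266.6 317.2] [ 404.8 -265.3]
[... 163 characters left out ...]
.8 -322.4] [ 26.1 106.2] 20.34
grey 1394 [414.3 368. ] [ 589.5 -366.7] [63.3 64.1] 83.89
grey 66 [ 72.2 470.8] [-129.8 -609.9] [49.7 29.7] 58.54
grey 182 [571.5 472.9] [ 939.3 -773.4] [51.2 60.1] 70.69
white 11692 [327.7 237.9] [ 500.5 -174. ] [212.6 169.2] 81.36
white 2432 [332.6 188.2] [ 509.7 -118.7] [50.6 59.9] 81.21
white 247 [310.4 231.1] [ 476.3 -168.8] [56.7 22.9] 57.75
white 202 [353.  225.7] [ 527.4 -163.5] [17.2 35.9] 30.29
white 1508 [328.8 290.6] [ 491.8 -233.5] [50.4 60.2] 81.18
white 515 [501.  449.1] [ 743.  -599.9] [44.2 83.5] 89.41
302 250 [ 23  57 111]
303 180 [21 59 99]
364 180 [ 19  53 116]
392 159 [22 72 64]
382 150 [ 28  43 107]
382 333 [18 49 78]
249 160 [ 14 255 211]
```

View pics/w1z.png

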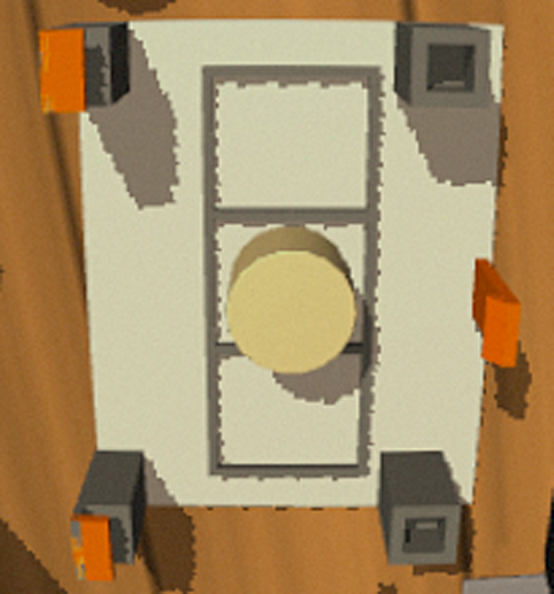

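The wrist view shows the rack outline as 213x169 mm, centred at (501,-174) mm with yaw about -0.149. The keepers at (248,161) and (260,338) px and the ridge rectangle agree. The cheeses are at (600.3,4.4) and (451.2,-1.2) mm, within 0.5 mm of the top camera.

```bash
python3 - <<'E'
from h import *
yaw=-0.149
plan([0.6003,0.0044,0.10],toolR(yaw),5)
plan([0.6003,0.0044,0.024],toolR(yaw),3,([0.6003,0.0044,0.10],toolR(yaw)))
E
```

```text
N=5 row: [2.93 1.6  3.62] [-0.01 -0.01 -0.01] | len mm 49.2 deg 0.01
N=3 row: [0.   0.   2.53] [0. 0. 0.] | len mm 25.3 deg 0.0
```

Emit:
play_rows(series="85 2.93 1.6 3.62 0 0 0;85 2.93 1.6 3.62 0 0 0;85 2.93 1.6 3.62 0 0 0;85 2.93 1.6 3.62 0 0 0;85 2.93 1.6 3.62 0 0 0;85 0 0 0 0 0 0;85 0 0 0 0 0 0", newtons=40)

```text
clock: 3.08
tcp_pos: [0.6003, 0.0047, 0.1004]
orientation: [-0.0, 0.758, 0.653, -0.0]
wrist_force: [1.0, -0.3, 1.0]
finger_gap: 0.0726
```

```bash
python3 - <<'E'
from h import *
plan([0.6003,0.0044,0.024],toolR(-.149),3)
snap('w2')
E
python3 meas.py w2 | grep ivory
```

```text
N=3 row: [-0.01  0.    2.55] [-0.01  0.    0.01] | len mm 25.5 deg 0.01
ivory 6036 [323.9 273. ] circ 600.3 4.7 r 24.6 ell [600.3   4.6] [48.2 48.6]
ivory 2999 [ 98.8 308.5] circ 452.1 -0.9 r 24.5 ell [452.   -0.9] [47.8 48.2]
ivory 966 [254.8 373.7] circ 547.0 -55.2 r 19.4 ell [548.1 -55.8] [16.4 42.1]
ivory 855 [250.7 402.7] circ 538.2 -80.0 r 17.0 ell [538.3 -79.9] [26.8 28.1]
ivory 1251 [170.8 442.7] circ 455.1 -123.2 r 34.3 ell [ 461.3 -123.3] [29.4 63. ]
```

View pics/w2.png

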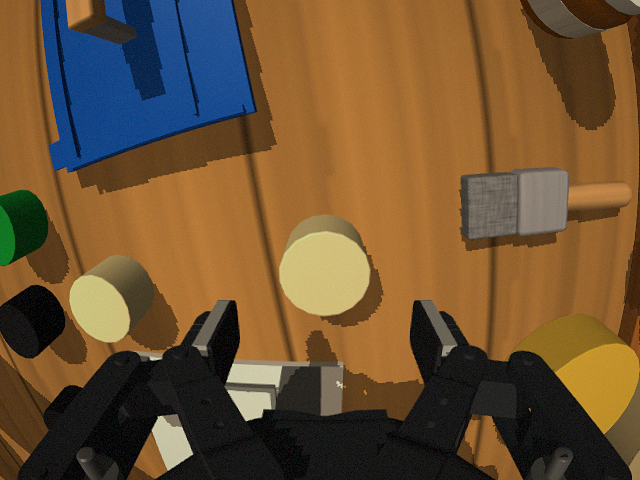

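The cheese at (324,273) is centred between the fingers, and its position is confirmed at (600.3,4.6). I'll descend and grip.

Emit:
play_rows(series="85 0 0 2.55 0 0 0;85 0 0 2.55 0 0 0;85 0 0 2.55 0 0 0;85 0 0 0 0 0 0;40 0 0 0 0 0 0;40 0 0 0 0 0 0;40 0 0 0 0 0 0;40 0 0 0 0 0 0", newtons=40)

```text
clock: 4.12
tcp_pos: [0.602, 0.003, 0.0259]
orientation: [0.002, 0.758, 0.652, 0.001]
wrist_force: [-1.1, -1.0, 6.8]
finger_gap: 0.049
```

```bash
python3 - <<'E'
from h import *
snap('w3')
c=np.array([.5012,-.1744]);th=-.149;print(get_state()['finger_gap'])
y=np.array([-np.sin(th),np.cos(th)])
w2=c+.058*y; w0=c-.058*y; print(w2,w0)
p,Rm,s=pose()
plan([p[0],p[1],.13],toolR(th),2)
plan([*w2,.13],toolR(th),3,([p[0],p[1],.13],toolR(th)))
E
```

```text
0.04895787955635168
[ 0.50981006 -0.11704264] [ 0.49258994 -0.23175736]
N=2 row: [-0.    0.01 -5.21] [ 0.11  0.01 -0.06] | len mm 52.1 deg 0.12
N=3 row: [-4.41 -2.45  0.  ] [0. 0. 0.] | len mm 50.4 deg 0.0
```

View pics/w3.png

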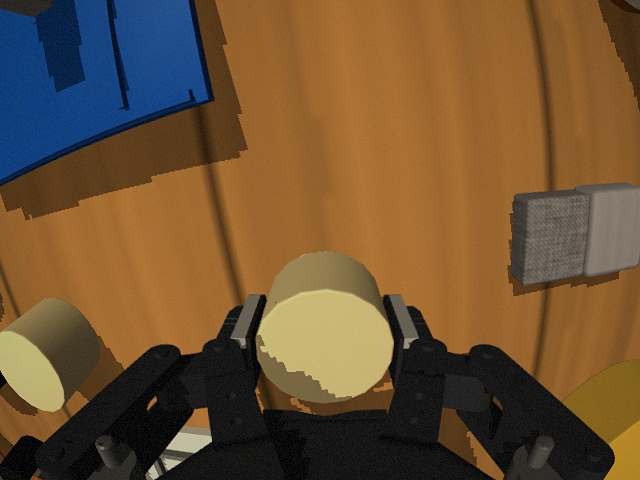

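The cheese is held between the pads with a 49 mm gap, its top at (325,345). I'll lift it and check its offset in the hand.

Emit:
play_rows(series="40 0 0 -5.2 0 0 0;40 0 0 -5.2 0 0 0;40 0 0 0 0 0 0;40 0 0 0 0 0 0")

```text
clock: 4.68
tcp_pos: [0.6006, 0.0034, 0.1279]
orientation: [0.0, 0.758, 0.652, 0.0]
wrist_force: [-0.0, -0.5, -1.3]
finger_gap: 0.049
```

```bash
cat > held.py <<'E'
from h import *
import sys
def held(nm,htop):
    p,Rm,s=pose(); im,c=snap(nm); print('tcp',p.round(4),'F',s['wrist_force'].round(1),'gap',round(s['finger_gap'],4))
    hsv=cv2.cvtColor(im,cv2.COLOR_BGR2HSV); H,S,V=[hsv[...,i].astype(int) for i in range(3)]
    # top face: bright; lower (near gripper) half shadowed, so use upper silhouettes of top-face rim
    m=(H>=17)&(H<34)&(S>35)&(S<150)&(V>165)
    roi=np.zeros(m.shape,bool); roi[230:420,240:410]=1
    for a,cc,b,l in blobs(m&roi,800):
        cn=max(cv2.findContours(l.astype(np.uint8),0,cv2.CHAIN_APPROX_NONE)[0],key=cv2.contourArea)[:,0]
        q=np.array([Rm.T@(onplane('wrist',u,v,p[2]+htop,c)-p) for u,v in cn])[:,:2]*1e3
        h=cv2.convexHull(q.astype(np.float32))[:,0]
        # algebraic circle fit
        A=np.c_[2*h,np.ones(len(h))]; sol=np.linalg.lstsq(A,(h**2).sum(1),rcond=None)[0]
        print(a,cc.round(1),'tool xy circ',sol[:2].round(2),'r',np.sqrt(sol[2]+sol[:2]@sol[:2]).round(2),'minenc',np.round(cv2.minEnclosingCircle(h)[0],2),round(cv2.minEnclosingCircle(h)[1],2))
held(sys.argv[1],float(sys.argv[2]))
E
python3 held.py w4 0.0141; python3 - <<'E'
from h import *
th=-.149; plan([0.50981,-.11704,.13],toolR(th),3)
E
```

```text
tcp [0.6006 0.0034 0.1279] F [-0.  -0.5 -1.3] gap 0.049
10372 [329.4 339.3] tool xy circ [3.06 1.05] r 23.21 minenc [1.8  0.04] 24.54
N=3 row: [-4.42 -2.36 -0.1 ] [-0.03 -0.   -0.04] | len mm 50.1 deg 0.04
```

View pics/w4.png

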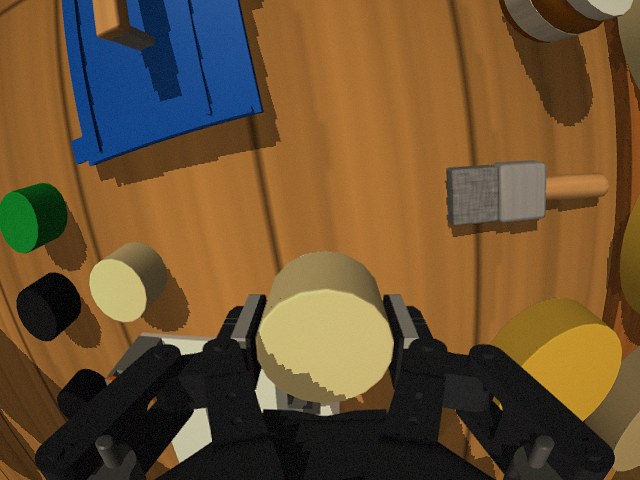

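```bash
python3 - <<'E'
from h import *
th=-.149; plan([0.50954,-.11882,.09],toolR(th),4)
E
```

```text
N=4 row: [-3.36 -1.77  0.92] [-0.02 -0.   -0.03] | len mm 39.1 deg 0.03
```

Emit:
play_rows(series="40 -3.36 -1.77 0.4 0 0 0;40 -3.36 -1.77 0.4 0 0 0;40 -3.36 -1.77 1 0 0 0;40 -3.36 -1.77 1.88 0 0 0;40 0 0 0 0 0 0;40 0 0 0 0 0 0;40 0 0 0 0 0 0")

```text
clock: 5.6
tcp_pos: [0.511, -0.1183, 0.0908]
orientation: [0.0, 0.758, 0.652, 0.0]
wrist_force: [0.3, 0.4, -1.2]
finger_gap: 0.049
```

```bash
python3 held.py w5 0.0141; python3 - <<'E'
from h import *
th=-.149; plan([0.50954,-.11882,.034],toolR(th),3)
E
```

```text
tcp [ 0.511  -0.1183  0.0908] F [ 0.3  0.4 -1.2] gap 0.049
1051 [253.4 261. ] tool xy circ [ 34.6  -24.98] r 10.14 minenc [ 34.83 -22.71] 11.27
2926 [321.6 244.8] tool xy circ [38.02 -0.76] r 16.98 minenc [37.88 -0.42] 17.45
1513 [394.6 268.6] tool xy circ [33.06 25.5 ] r 10.7 minenc [32.65 23.48] 13.96
10266 [329.5 339.3] tool xy circ [2.42 0.6 ] r 23.63 minenc [1.73 0.16] 24.39
N=3 row: [-0.03 -0.05  1.9 ] [ 0.01 -0.   -0.01] | len mm 19.0 deg 0.02
```

View pics/w5.png

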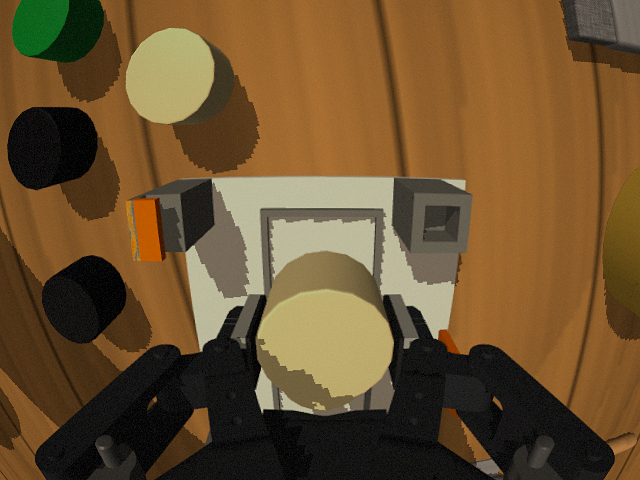

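The cheese is over the well. The ridge's top line is at v≈211-218 and the rack's edge at v≈178. I'll check the rack estimate against those features.

```bash
cat > rk.py <<'E'
from h import *
import sys
C=np.array([.5012,-.1744]);TH=-.149
def rw(P,C=C,th=TH):
    P=np.atleast_2d(np.array(P,float)); M=np.array([[np.cos(th),-np.sin(th)],[np.sin(th),np.cos(th)]])
    return np.c_[P[:,:2]@M.T+C,P[:,2]]
def world2rack(p):
    M=np.array([[np.cos(TH),-np.sin(TH)],[np.sin(TH),np.cos(TH)]]); return (np.asarray(p)[:2]-C)@M
E
python3 - <<'E'
from rk import *
im,c=load('w5')
names=['ridge inner x-31','ridge inner x+31','edge','corner far','roof mid','socket1','post corner']
P=[(-.031,.085,.011),(.031,.085,.011),(0,.107,.006),(.085,.107,.006),(-.0785,.093,.069),(.055,.093,.056),(.069,.107,.056)]
for n,q in zip(names,proj('wrist',rw(P),c)): print(n,q.round(1))
g=im[:,325].astype(int).sum(1); print([(v,g[v]) for v in range(172,184)],[(v,g[v]) for v in range(204,224)])
hsv=cv2.cvtColor(im,cv2.COLOR_BGR2HSV);H,S,V=[hsv[...,i].astype(int) for i in range(3)]
for a,cc,b,l in blobs((H<17)&(S>215)&(V>190),50): print('or',a,cc,world2rack(onplane('wrist',*cc,.069,c))*1e3)
# socket hole
m=np.zeros(H.shape,bool); m[200:246,417:465]=1
for a,cc,b,l in blobs((V<85)&m,50): print('dark',a,cc,b)
cv2.imwrite('pics/w5z.png',cv2.resize(im[170:300,120:480],None,fx=2.2,fy=2.2,interpolation=2))
E
```

```text
ridge inner x-31 [266.6 215.4]
ridge inner x+31 [376.3 215.3]
edge [321.4 175.1]
corner far [465.7 178.2]
roof mid [142.3 230. ]
socket1 [441.9 221.6]
post corner [472.7 192.1]
[(172, np.int64(337)), (173, np.int64(327)), (174, np.int64(322)), (175, np.int64(338)), (176, np.int64(436)), (177, np.int64(516)), (178, np.int64(538)), (179, np.int64(535)), (180, np.int64(529)), (181, np.int64(536)), (182, np.int64(537)), (183, np.int64(531))] [(204, np.int64(539)), (205, np.int64(538)), (206, np.int64(541)), (207, np.int64(553)), (208, np.int64(234)), (209, np.int64(189)), (210, np.int64(263)), (211, np.int64(277)), (212, np.int64(277)), (213, np.int64(292)), (214, np.int64(278)), (215, np.int64(277)), (216, np.int64(279)), (217, np.int64(309)), (218, np.int64(312)), (219, np.int64(319)), (220, np.int64(304)), (221, np.int64(465)), (222, np.int64(544)), (223, np.int64(533))]
or 971 [147.16271885 230.8722966 ] [-76.07761911  92.56871133]
dark 1196 [441.24331104 223.090301  ] [423 205  38  37]
```

View pics/w5z.png

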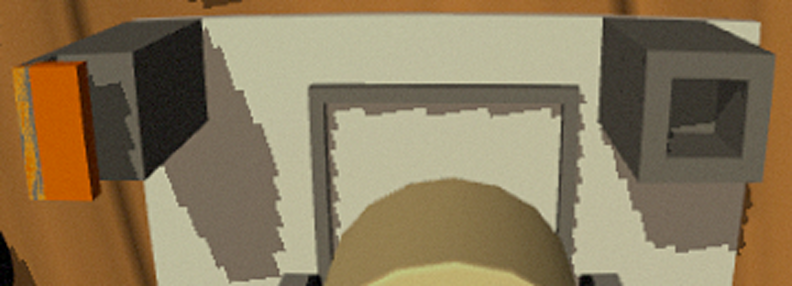

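```bash
sed -i 's/-.1744/-.1750/' rk.py; python3 - <<'E'
from rk import *
w=rw([(0,.058-.00175,.034)])[0]; print(w)
plan(w,toolR(TH),3)
E
```

```text
[ 0.50955027 -0.11937325  0.034     ]
N=3 row: [-0.04 -0.05  1.9 ] [ 0.01 -0.   -0.01] | len mm 19.0 deg 0.02
```

Emit:
play_rows(series="40 -0.13 -0.15 1.4 0 0 0;40 0 0 1.9 0 0 0;40 0 0 1.4 0 0 0;40 0 0 1.1 0 0 0;40 0 0 0 0 0 0;40 0 0 0 0 0 0")

```text
clock: 6.4
tcp_pos: [0.5087, -0.1199, 0.0327]
orientation: [0.0, 0.758, 0.652, 0.0]
wrist_force: [0.6, -0.4, 0.1]
finger_gap: 0.0491
```

```bash
python3 held.py w6 0.0141 | head -1; python3 - <<'E'
from rk import *
print(world2rack(pose()[0])*1e3)
E
```

```text
tcp [ 0.5087 -0.1199  0.0327] F [ 0.6 -0.4  0.1] gap 0.0491
[-0.68522824 55.56478583]
```

View pics/w6.png

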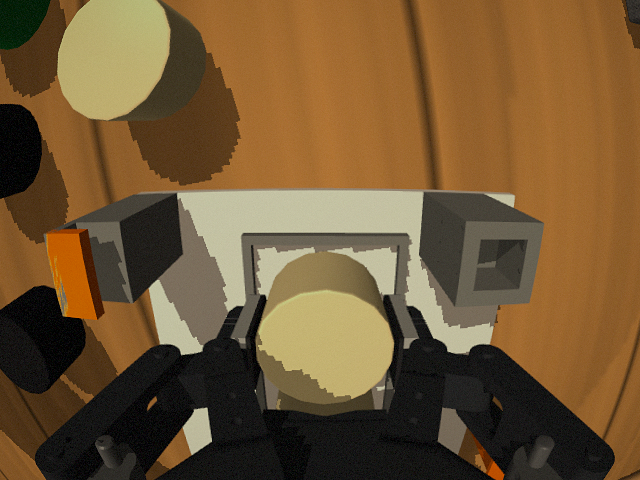

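The cheese sits inside the ridges: its bottom is at about 6.8 mm, below the 11 mm tops, and the force is near 0. I'll lower 0.6 mm, release and retreat.

Emit:
play_rows(series="40 0 0 0.06 0 0 0;75 0 0 0 0 0 0;75 0 0 0 0 0 0;75 0 0 0 0 0 0;75 0 0 -3 0 0 0;75 0 0 -5 0 0 0;75 0 0 -5 0 0 0;75 0 0 0 0 0 0;75 0 0 0 0 0 0")

```text
clock: 7.58
tcp_pos: [0.5085, -0.1199, 0.162]
orientation: [0.0, 0.758, 0.652, 0.0]
wrist_force: [-0.1, -0.2, 0.3]
finger_gap: 0.0638
```

```bash
python3 - <<'E'
from rk import *
snap('w7'); plan([.4512,-.0011,.10],toolR(TH),3)
E
python3 meas.py w7 | grep ivory
```

```text
N=3 row: [ 3.62 -2.46  2.04] [-0.03 -0.01 -0.04] | len mm 48.3 deg 0.05
ivory 3768 [213.4  85.1] circ 451.7 -1.5 r 24.5 ell [451.6  -1.5] [47.7 47.9]
ivory 16921 [317.9 271.6] circ 508.2 -156.0 r 108.2 ell [ 501.  -159.2] [136.9 189.3]
ivory 9042 [319.6 282.1] circ 491.9 -158.6 r 74.0 ell [ 499.9 -154.8] [ 50.7 156.6]
ivory 468 [355.7 207.1] circ 527.0 -103.3 r 16.9 ell [ 529.1 -101.2] [22.9 27.3]
```

View pics/w7.png

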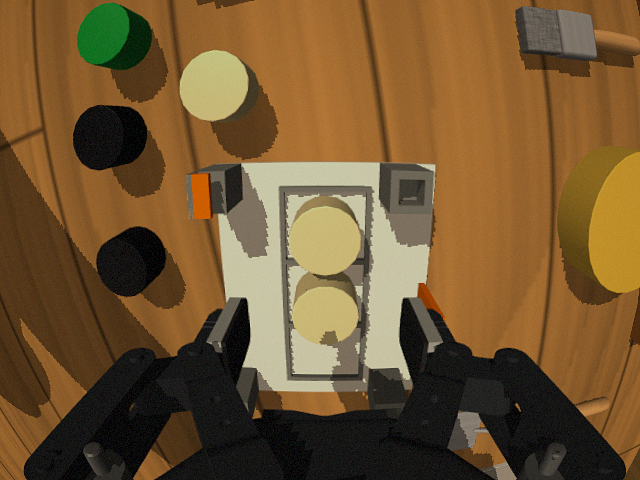

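Cheese A sits in well2, its top at (325,240). Next is cheese B. First I'll check the finger clearance to the black look-alike.

```bash
python3 - <<'E'
from rk import *
im,c=load('w7')
for uv in((112,133),(135,258),(108,32)): print(onplane('wrist',*uv,.04,c).round(3))
plan([.4516,-.0014-.0015*0,.10],toolR(TH),3)
E
```

```text
[ 0.368 -0.016  0.04 ]
[ 0.362 -0.112  0.04 ]
[0.377 0.062 0.04 ]
N=3 row: [ 3.62 -2.44  2.04] [-0.03 -0.01 -0.04] | len mm 48.2 deg 0.05
```

Emit:
play_rows(series="75 3.62 -2.44 1 0 0 0;75 3.62 -2.44 1.5 0 0 0;75 3.62 -2.44 3.62 0 0 0;75 0 0 0 0 0 0;75 0 0 0 0 0 0")

```text
clock: 8.25
tcp_pos: [0.4523, -0.0015, 0.1002]
orientation: [-0.0, 0.758, 0.652, -0.0]
wrist_force: [-0.0, -0.0, 0.5]
finger_gap: 0.0637
```

```bash
python3 - <<'E'
from rk import *
snap('w8'); plan([.4516,-.0014,.025],toolR(TH),3); print(pose()[0])
E
python3 meas.py w8 | grep ivory
```

```text
N=3 row: [ 0.01 -0.06  2.53] [ 0.01  0.   -0.04] | len mm 25.3 deg 0.04
[ 0.45331226 -0.00198576  0.10092586]
ivory 6655 [320.5 268.4] circ 451.6 3.2 r 28.8 ell [451.    1.3] [47.  55.3]
ivory 207 [522.8 327.7] circ 566.2 -60.1 r 14.3 ell [566.2 -59.9] [13.9 28.8]
ivory 643 [469.7 335.4] circ 535.5 -54.8 r 17.7 ell [539.8 -58.1] [20.3 39.6]
ivory 1819 [370.4 347.4] circ 469.4 -53.9 r 23.0 ell [472.6 -52.6] [32. 40.]
ivory 455 [396.7 372.4] circ 488.5 -73.8 r 12.0 ell [487.1 -73.9] [15.1 20.1]
ivory 919 [478.2 440.2] circ 546.2 -162.1 r 37.7 ell [ 548.7 -161. ] [17.5 73.8]
```

Emit:
play_rows(series="75 0.04 -0.1 2.5 0 0 0;75 0 0 2.5 0 0 0;75 0 0 2.55 0 0 0;75 0 0 0 0 0 0;40 0 0 0 0 0 0;40 0 0 0 0 0 0;40 0 0 0 0 0 0")

```text
clock: 9.18
tcp_pos: [0.4528, -0.0013, 0.0265]
orientation: [0.001, 0.758, 0.652, 0.001]
wrist_force: [0.5, -0.7, 2.7]
finger_gap: 0.0489
```

```bash
python3 held.py w9 0.0141
```

```text
tcp [ 0.4528 -0.0013  0.0265] F [ 0.5 -0.7  2.7] gap 0.0489
11941 [324.4 331.5] tool xy circ [9.12 1.97] r 26.16 minenc [9.46 4.04] 29.73
```

Emit:
play_rows(series="40 0 0 -5.2 0 0 0;40 0 0 -5.2 0 0 0;40 0 0 0 0 0 0;40 0 0 0 0 0 0;40 0 0 0 0 0 0")

```text
clock: 9.85
tcp_pos: [0.4504, -0.0007, 0.128]
orientation: [-0.001, 0.758, 0.652, -0.001]
wrist_force: [0.6, -0.1, -0.7]
finger_gap: 0.0493
```

```bash
python3 held.py w10 0.0141;python3 - <<'E'
from rk import *
w=rw([(0,-.058-.0018,.14)])[0]; print(w); plan(w,toolR(TH),5)
E
```

```text
tcp [ 0.4504 -0.0007  0.128 ] F [ 0.6 -0.1 -0.7] gap 0.0493
11544 [325.2 333.7] tool xy circ [ 8.42 -0.35] r 26.04 minenc [7.07 4.94] 32.24
[ 0.49232273 -0.23413742  0.14      ]
N=5 row: [-4.49  1.53 -0.24] [-0.04 -0.   -0.02] | len mm 47.5 deg 0.04
```

View pics/w10.png

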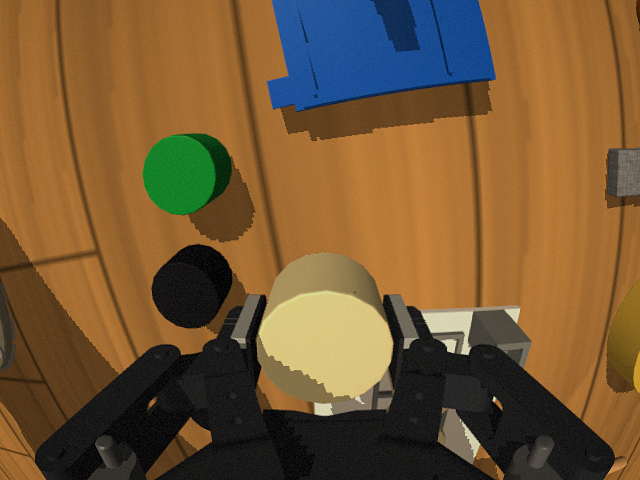

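```bash
python3 - <<'E'
from rk import *
p,Rm,s=pose(); print(p)
for nm in('w4','w10'):
    im,c=load(nm); g=cv2.GaussianBlur(cv2.cvtColor(im,cv2.COLOR_BGR2GRAY),(3,3),0).astype(int)
    col=g[250:410,300:345].mean(1); d=np.diff(col); print(nm,[(250+i,int(col[i])) for i in range(0,60,3)],'maxstep',250+d[20:60].argmax()+20)
    # threshold by Otsu-like midpoint between side and top
    side=np.median(g[262:282,310:340]); top=np.median(g[310:350,310:340]); t=(side+top)/2; print(side,top)
    m=g>t; roi=np.zeros(m.shape,bool); roi[270:405,256:396]=1
    R0=Rm; 
    a,cc,b,l=max(blobs(m&roi,800),key=lambda k:k[0])
    cn=max(cv2.findContours(l.astype(np.uint8),0,cv2.CHAIN_APPROX_NONE)[0],key=cv2.contourArea)[:,0]
    cn=cn[(cn[:,1]<340)] # upper arc and sides
    Rc=R.from_rotvec(c['rvec']).as_matrix(); o=-Rc.T@c['tvec']
    pp=o-Rm@np.array([.0758,-.0001,-.1232]); print('tcp from cam',pp.round(4))
    q=np.array([Rm.T@(onplane('wrist',u,v,pp[2]+.0137,c)-pp) for u,v in cn])[:,:2]*1e3
    h=q
    A=np.c_[2*h,np.ones(len(h))]; sol=np.linalg.lstsq(A,(h**2).sum(1),rcond=None)[0]
    print('arc fit',sol[:2].round(2),np.sqrt(sol[2]+sol[:2]@sol[:2]).round(2),'apex x',q[:,0].max().round(2),'apex->center',q[:,0].max()-24.5, 'ylim',q[:,1].min(),q[:,1].max())
E
```

```text
[ 0.45042165 -0.00075411  0.12801023]
w4 [(250, 114), (253, 124), (256, 128), (259, 127), (262, 127), (265, 127), (268, 127), (271, 127), (274, 127), (277, 127), (280, 127), (283, 127), (286, 126), (289, 141), (292, 184), (295, 185), (298, 184), (301, 184), (304, 184), (307, 184)] maxstep 290
128.0 184.0
tcp from cam [0.6005 0.0036 0.128 ]
arc fit [1.89 0.16] 23.51 apex x 25.49 apex->center 0.9869090041072077 ylim -22.239151526090623 23.56817162010694
w10 [(250, 121), (253, 127), (256, 136), (259, 138), (262, 137), (265, 137), (268, 137), (271, 137), (274, 137), (277, 137), (280, 137), (283, 137), (286, 137), (289, 138), (292, 176), (295, 202), (298, 198), (301, 198), (304, 198), (307, 198)] maxstep 291
138.0 197.0
tcp from cam [ 0.4508 -0.0006  0.128 ]
arc fit [ 1.33 -0.31] 23.5 apex x 25.14 apex->center 0.641406138012421 ylim -22.77754679252173 22.767116752049635
```

Cheese B sits about 1.3 mm off along tool x, on the same side as the first. I'll move it over well0.

```bash
python3 - <<'E'
from rk import *
w=rw([(0,-.0593,.095)])[0]; print(w); plan(w,toolR(TH),5)
E
```

```text
[ 0.49239696 -0.23364296  0.095     ]
N=5 row: [-4.48  1.53  0.66] [-0.04 -0.   -0.02] | len mm 47.8 deg 0.04
```

Emit:
play_rows(series="40 -4.48 1.53 0 0 0 0;40 -4.48 1.53 0 0 0 0;40 -4.48 1.53 0 0 0 0;40 -4.48 1.53 1 0 0 0;40 -4.48 1.53 2.3 0 0 0;40 0 0 0 0 0 0;40 0 0 0 0 0 0;40 0 0 0 0 0 0")

```text
clock: 10.9
tcp_pos: [0.4934, -0.2328, 0.0965]
orientation: [-0.0, 0.758, 0.652, 0.0]
wrist_force: [-0.5, 0.7, -1.0]
finger_gap: 0.0488
```

```bash
python3 held.py w11 0.0137; python3 - <<'E'
from rk import *
print(world2rack(pose()[0])*1e3)
w=rw([(0,-.0593,.034)])[0]; plan(w,toolR(TH),3)
im,c=load('w11')
P=[(-.031,-.027,.011),(.031,-.027,.011),(-.0785,-.093,.069),(.055,-.093,.056),(.055,.093,.056),(-.0785,.093,.069)]
for q in proj('wrist',rw(P),c): print(q.round(1))
E
```

```text
tcp [ 0.4934 -0.2328  0.0965] F [-0.5  0.7 -1. ] gap 0.0488
1583 [251.  263.9] tool xy circ [ 34.46 -31.45] r 14.6 minenc [ 32.49 -23.29] 13.53
1767 [308.1 248.5] tool xy circ [35.31 -0.79] r 15.78 minenc [37.81 -0.58] 16.79
1615 [395.1 259.1] tool xy circ [34.79 24.53] r 10.19 minenc [34.49 22.55] 11.78
9849 [329.7 340.4] tool xy circ [2.22 1.39] r 22.93 minenc [1.17 0.2 ] 24.13
[  1.06546121 -58.31061063]
N=3 row: [-0.03 -0.04  2.09] [ 0.   -0.   -0.01] | len mm 20.9 deg 0.01
[268.9 207.8]
[376.2 207.7]
[172.2 357.7]
[424.8 347.4]
[442.3 -23. ]
[144.1 -22.7]
```

View pics/w11.png

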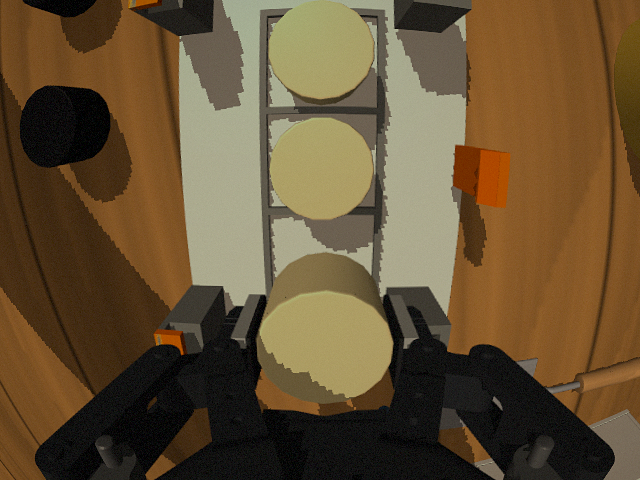

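Middle ridge at v≈207-214 matches the prediction of 207.7. I'll lower the cheese.

Emit:
play_rows(series="40 -0.1 -0.1 1.5 0 0 0;40 0 0 1.9 0 0 0;40 0 0 1.6 0 0 0;40 0 0 1.25 0 0 0;40 0 0 0 0 0 0;40 0 0 0 0 0 0;40 0 0 0 0 0 0")

```text
clock: 11.82
tcp_pos: [0.4926, -0.2348, 0.0342]
orientation: [0.0, 0.758, 0.652, 0.0]
wrist_force: [0.4, 0.2, -0.7]
finger_gap: 0.049
```

```bash
python3 held.py w12 0.0137|head -1; python3 - <<'E'
from rk import *
print(world2rack(pose()[0])*1e3)
E
```

```text
tcp [ 0.4926 -0.2348  0.0342] F [ 0.4  0.2 -0.7] gap 0.049
[  0.37712933 -60.39024809]
```

View pics/w12.png

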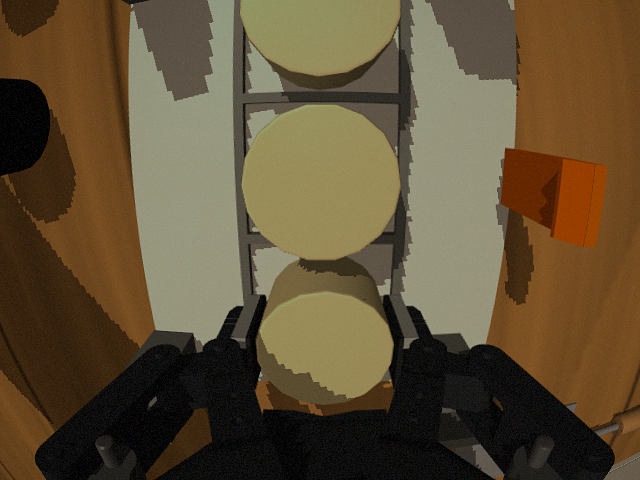

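Emit:
play_rows(series="40 0.08 0 0.06 0 0 0;40 0 0 0.1 0 0 0;40 0 0 0 0 0 0;75 0 0 0 0 0 0;75 0 0 0 0 0 0;75 0 0 0 0 0 0;75 0 0 -3 0 0 0;75 0 0 -5 0 0 0;75 0 0 -5 0 0 0;75 0 0 -5 0 0 0;75 0 0 0 0 0 0")

```text
clock: 13.25
tcp_pos: [0.4948, -0.2355, 0.2172]
orientation: [0.004, 0.758, 0.652, 0.001]
wrist_force: [0.5, -1.3, -0.8]
finger_gap: 0.0643
```

```bash
python3 - <<'E'
from rk import *
snap('w13'); snap('t1','top')
im,_=load('t1'); cv2.imwrite('pics/t1z.png',cv2.resize(im[210:360,170:470],None,fx=2.6,fy=2.6,interpolation=2))
plan([.49,.27,.28],toolR(TH),9)
E
```

```text
N=9 row: [ 5.53 -0.87 -0.75] [ 0.01  0.   -0.01] | len mm 56.5 deg 0.02
```

View pics/w13.png

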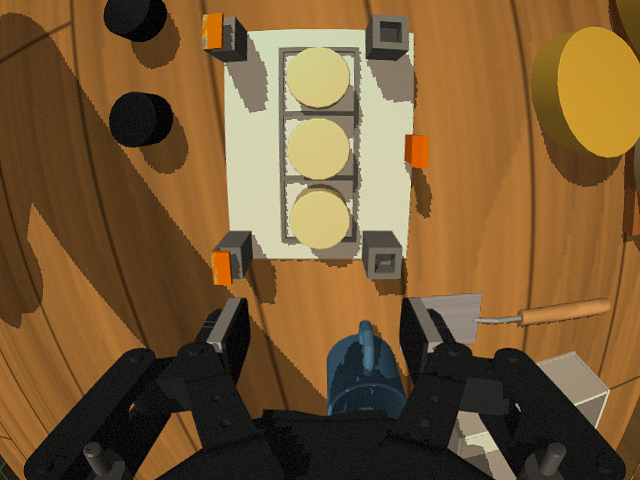

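View pics/t1z.png

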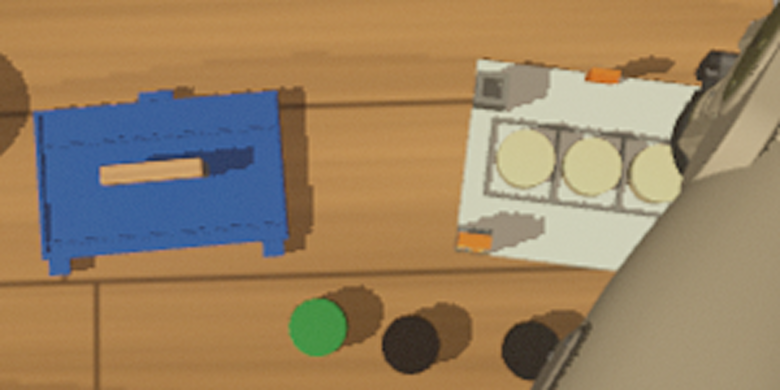

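All three cheeses are seated: tops at (318,77), (318,149) and (320,220). This view shows both keepers and both sockets, so I'll refine the rack pose from it and then go to the blue rack.

```bash
python3 - <<'E'
from rk import *
im,c=load('w13'); hsv=cv2.cvtColor(im,cv2.COLOR_BGR2HSV);H,S,V=[hsv[...,i].astype(int) for i in range(3)]
for a,cc,b,l in blobs((H<22)&(S>170)&(V>190),60):
    if a<3000: print('or',a,cc.round(1),b,(world2rack(onplane('wrist',*cc,.069,c))*1e3).round(1))
P=[(-.0785,.093,.069),(-.0785,-.093,.069),(.055,.093,.056),(.055,-.093,.056)]
print(proj('wrist',rw(P),c).round(1))
for (u0,v0,u1,v1) in((362,12,412,60),(362,240,404,282)):
    sub=im[v0:v1,u0:u1]; cv2.imwrite(f'pics/s{v0}.png',cv2.resize(sub,None,fx=8,fy=8,interpolation=0))
cv2.imwrite('pics/s.png',cv2.resize(np.hstack([im[10:60,362:412],im[236:286,360:410],im[5:55,190:240],im[236:286,205:255]]),None,fx=4,fy=4,interpolation=0))
E
```

```text
or 549 [212.7  30. ] [202  13  20  36] [-77.7  93.3]
or 540 [420.  151.5] [411 135  18  34] [75.1 -0.4]
or 536 [221.1 268.3] [211 252  20  33] [-78.9 -92.3]
[[211.6  30.6]
 [221.6 269.1]
 [390.9  31. ]
 [385.8 262.9]]
```

View pics/s.png

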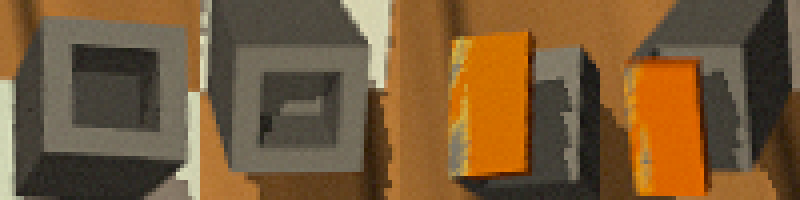

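Emit:
play_rows(series="75 5.53 -0.87 -0.75 0 0 0;75 5.53 -0.87 -0.75 0 0 0;75 5.53 -0.87 -0.75 0 0 0;75 5.53 -0.87 -0.75 0 0 0;75 5.53 -0.87 -0.75 0 0 0;75 5.53 -0.87 -0.75 0 0 0;75 5.53 -0.87 -0.75 0 0 0;75 5.53 -0.87 -0.75 0 0 0;75 0 0 0 0 0 0;75 0 0 0 0 0 0")

```text
clock: 14.6
tcp_pos: [0.4895, 0.2136, 0.2707]
orientation: [-0.001, 0.758, 0.652, -0.002]
wrist_force: [0.2, 0.3, 0.4]
finger_gap: 0.0642
```

```bash
python3 - <<'E'
from rk import *
print(pose()[0]); snap('w14')
E
```

```text
[0.48949455 0.21358491 0.27067739]
```

View pics/w14.png

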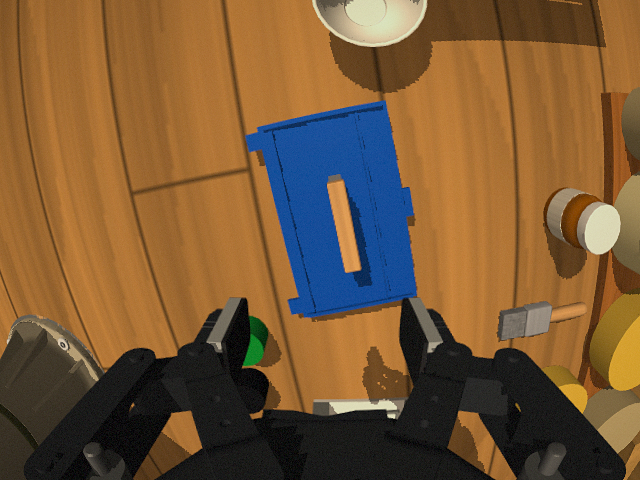

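The rack pose holds within about 0.5 mm on all four features. The blue rack is now in view, with its handle bar running from (335,180) to (352,270). I'll measure it.

```bash
cat > blue.py <<'E'
from rk import *
im,c=load(sys.argv[1]); hsv=cv2.cvtColor(im,cv2.COLOR_BGR2HSV);H,S,V=[hsv[...,i].astype(int) for i in range(3)]
a,cc,b,l=max(blobs((H>100)&(H<130)&(S>150),500),key=lambda k:k[0])
def met(l,z):
    cn=max(cv2.findContours(l.astype(np.uint8),0,cv2.CHAIN_APPROX_NONE)[0],key=cv2.contourArea)[:,0]
    return np.array([onplane('wrist',u,v,z,c)[:2] for u,v in cn])*1e3
# open to remove toes/catch
k=np.ones((25,25),np.uint8); f=cv2.morphologyEx(l.astype(np.uint8),cv2.MORPH_CLOSE,k); f=cv2.morphologyEx(f,cv2.MORPH_OPEN,k)
r=cv2.minAreaRect(met(f,.024).astype(np.float32)); print('board',np.round(r[0],1),np.round(r[1],1),r[2])
roi=cv2.erode(f,np.ones((5,5)))>0
hole=((H>8)&(H<25)&(S>60)&(V>100)&roi)
for a,cc,b,l2 in blobs(hole,80):
    q=met(l2,.074); r=cv2.minAreaRect(q.astype(np.float32)); print('bar',a,cc.round(1),b,np.round(r[0],1),np.round(r[1],1),r[2])
x,y,w,h=b; 
ys=slice(max(0,int(cc[1])-110),int(cc[1])+110); xs=slice(max(0,int(cc[0])-110),int(cc[0])+110)
cv2.imwrite('pics/bz.png',cv2.resize(im[ys,xs],None,fx=2.7,fy=2.7,interpolation=2)); print(ys,xs)
E
python3 blue.py w14
```

```text
board [505.4 198.6] [144.1 216.2] 1.1706392765045166
bar 1605 [343.7 224.8] [327 179  34  94] [505.  200.6] [15.5 87.1] 3.340914726257324
slice(114, 334, None) slice(233, 453, None)
```

View pics/bz.png

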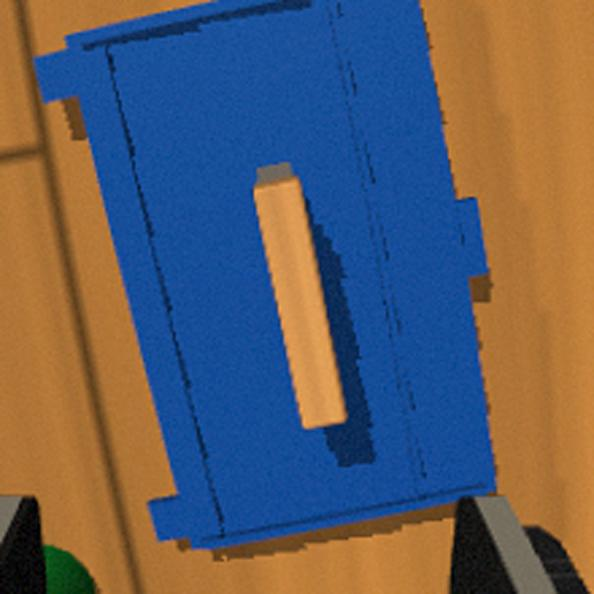

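```bash
python3 - <<'E'
from rk import *
plan([.505,.2006,.155],toolR(.0583),3)
E
```

```text
N=3 row: [-0.37  0.55  3.86] [-0.05  0.02 -4.01] | len mm 39.2 deg 4.01
```

Emit:
play_rows(series="50 -0.37 0.55 3.86 0 0 -4;50 -0.37 0.55 3.86 0 0 -4;50 -0.37 0.55 3.86 0 0 -4;50 0 0 0 0 0 0;50 0 0 0 0 0 0;50 0 0 0 0 0 0", newtons=100)

```text
clock: 15.4
tcp_pos: [0.507, 0.2014, 0.1586]
orientation: [0.001, 0.687, 0.727, 0.001]
wrist_force: [0.0, -0.1, 0.2]
finger_gap: 0.043
```

```bash
python3 - <<'E'
from rk import *
print(pose()[0]); snap('w15')
E
python3 blue.py w15
```

```text
[0.50698347 0.20139298 0.15856062]
board [507.5 199. ] [139.5 220.6] 6.668894290924072
slice(97, 317, None) slice(211, 431, None)
```

View pics/w15.png

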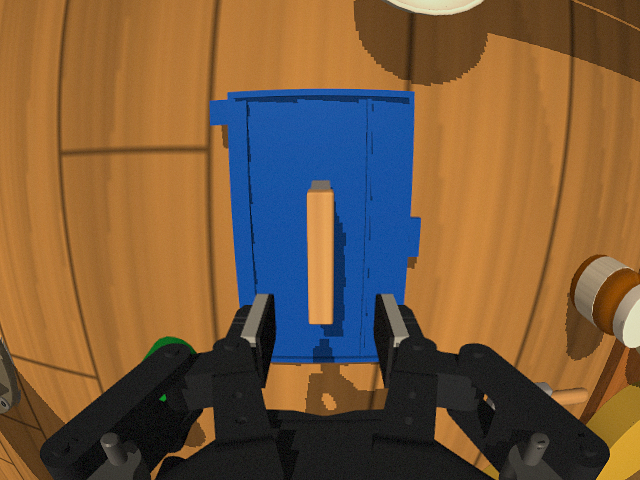

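```bash
python3 - <<'E'
from rk import *
im,c=load('w15'); hsv=cv2.cvtColor(im,cv2.COLOR_BGR2HSV);H,S,V=[hsv[...,i].astype(int) for i in range(3)]
m=np.zeros(H.shape,bool); m[170:340,290:350]=1
for a,cc,b,l in blobs((H<30)&(S>60)&(V>130)&m,200):
    cn=max(cv2.findContours(l.astype(np.uint8),0,1)[0],key=cv2.contourArea)[:,0]
    q=np.array([onplane('wrist',u,v,.074,c)[:2] for u,v in cn])*1e3
    r=cv2.minAreaRect(q.astype(np.float32)); print(a,cc,b,r)
# toes outline / far edge: blue edges lines by fit at rows
B=(H>100)&(H<130)&(S>150)
L=[];Rr=[]
for v in range(135,290,5):
    u=np.where(B[v])[0]; 
    L.append(onplane('wrist',u.min(),v,.024,c)[:2]); 
    if not 210<v<262: Rr.append(onplane('wrist',u.max()+1,v,.024,c)[:2])
for n,E in(('near',L),('far',Rr)):
    E=np.array(E)*1e3; p=np.polyfit(E[:,1],E[:,0],1); print(n,'x=%.1f at y=200, yaw %.2f deg'%(np.polyval(p,200),-np.degrees(np.arctan(p[0]))),'resid',np.std(E[:,0]-np.polyval(p,E[:,1])).round(2))
p,Rm,_=pose(); print(p, np.degrees(np.arctan2(Rm[1,1],Rm[0,1])))
E
```

```text
3469 [320.07754396 254.69155376] [307 189  27 135] ((505.0340270996094, 200.62953186035156), (15.408358573913574, 85.68911743164062), 3.2047414779663086)
near x=440.9 at y=200, yaw 3.56 deg resid 0.22
far x=570.2 at y=200, yaw 3.52 deg resid 0.22
[0.50689667 0.20156299 0.15847076] 3.3098862589631017
```

Bar measures 15.4x85.7 mm at (505.0,200.6), and the yaw is 3.4° from three edges. I'll descend and grip.

```bash
python3 - <<'E'
from rk import *
plan([.505,.2006,.066],toolR(.0602),3)
E
```

```text
N=3 row: [-0.03 -0.07  3.08] [ 0.06 -0.01 -0.05] | len mm 30.8 deg 0.08
```

Emit:
play_rows(series="50 -0.1 -0.2 3 0 0 -0.15;50 0 0 3.1 0 0 0;50 0 0 3.1 0 0 0;50 0 0 0 0 0 0;50 0 0 0 0 0 0;5 0 0 0 0 0 0;5 0 0 0 0 0 0;5 0 0 0 0 0 0;5 0 0 0 0 0 0", newtons=100)

```text
clock: 16.58
tcp_pos: [0.505, 0.2006, 0.0665]
orientation: [0.001, 0.685, 0.728, 0.001]
wrist_force: [-0.5, 0.7, 6.3]
finger_gap: 0.0142
```

```bash
python3 - <<'E'
from rk import *
p,Rm,s=pose();print(p,s['wrist_force'],s['finger_gap'],np.degrees(np.arctan2(Rm[1,1],Rm[0,1]))); snap('w16')
E
```

```text
[0.50503126 0.20064956 0.06645012] [-0.5021129   0.72127859  6.34398212] 0.014180601420123742 3.4910976597703525
```

View pics/w16.png

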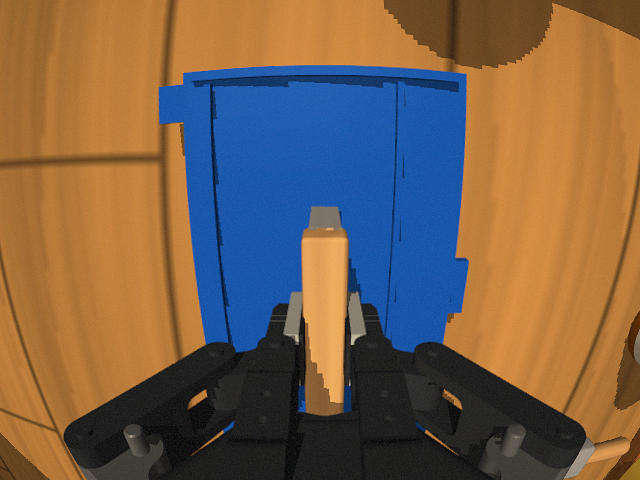

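Bar gripped with a 14 mm gap, fingers centred on it at (325,330). I'll lift it straight up.

Emit:
play_rows(series="5 0 0 -1 0 0 0;5 0 0 -3 0 0 0;5 0 0 -5 0 0 0;5 0 0 -5 0 0 0;5 0 0 0 0 0 0;5 0 0 0 0 0 0", newtons=110)

```text
clock: 17.38
tcp_pos: [0.503, 0.2001, 0.2036]
orientation: [-0.001, 0.685, 0.728, -0.001]
wrist_force: [-1.2, -0.5, -5.6]
finger_gap: 0.0144
```

```bash
cat >> rk.py <<'E'
GZ=.0665; GX=0.;GY=0.
def tcp_for(toeX,toeZ,tilt,dy=0.):
    c,s=np.cos(tilt),np.sin(tilt); a,b=.079+GX,GZ-.016
    return rw([(toeX+a*c-b*s, dy+GY, toeZ+a*s+b*c)])[0]
E
python3 - <<'E'
from rk import *
p,Rm,s=pose();print(p,s['wrist_force'],s['ft_torque'],s['finger_gap']); snap('w17')
t=np.radians(9)
q=tcp_for(-.067,.056+.05,t); print(q); plan(q,toolR(TH,t),8)
E
```

```text
[0.50302147 0.20009816 0.20360773] [-1.21445358 -0.50145172 -5.57460551] [0.05514023 0.04441721 0.05252679] 0.014365625064057839
[ 0.50429279 -0.17546427  0.16823658]
N=8 row: [-4.7   0.14  0.46] [-1.15 -0.11  1.5 ] | len mm 47.2 deg 1.89
```

View pics/w17.png

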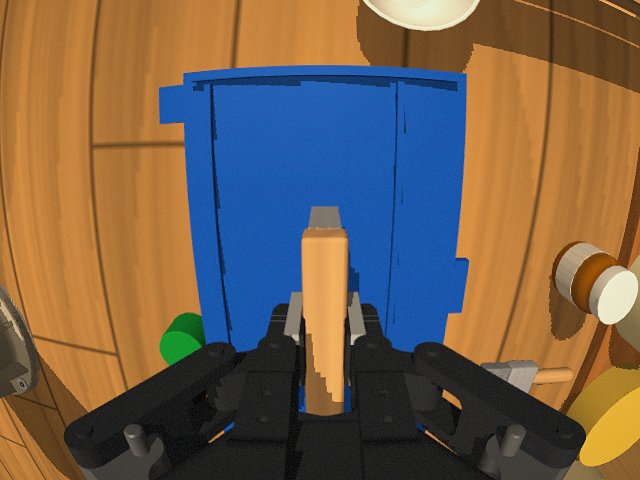

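No slip; the view is unchanged and the weight is about 5.6 N. Moving over the lower rack with a 9° tilt.

Emit:
play_rows(series="5 -4.7 0.14 0.46 -1.15 -0.11 1.5;5 -4.7 0.14 0.46 -1.15 -0.11 1.5;5 -4.7 0.14 0.46 -1.15 -0.11 1.5;5 -4.7 0.14 0.46 -1.15 -0.11 1.5;5 -4.7 0.14 0.46 -1.15 -0.11 1.5;5 -4.7 0.14 0.46 -1.15 -0.11 1.5;5 -4.7 0.14 0.46 -1.15 -0.11 1.5;5 -4.7 0.14 0.46 -1.15 -0.11 1.5;5 0 0 0 0 0 0;5 0 0 0 0 0 0;5 0 0 0 0 0 0")

```text
clock: 18.8
tcp_pos: [0.5055, -0.1741, 0.1685]
orientation: [0.059, 0.755, 0.651, 0.053]
wrist_force: [0.2, -0.9, -5.1]
finger_gap: 0.0144
```

```bash
python3 - <<'E'
from rk import *
p,Rm,s=pose();print(p,s['wrist_force'],s['ft_torque'],s['finger_gap']); snap('w18'); snap('sc1','scene');im,_=snap('t2','top')
t=np.radians(9)
print(np.degrees(R.from_matrix(toolR(TH,t).T@Rm).as_rotvec()))
q=tcp_for(-.067,.056+.05,t); plan(q,toolR(TH,t),1)
q=tcp_for(-.067,.056+.01,t); plan(q,toolR(TH,t),2)
a,_=load('sc1'); cv2.imwrite('pics/sc1z.png',cv2.resize(a[150:300,180:400],None,fx=3.5,fy=3.5,interpolation=2))
E
```

```text
[ 0.50552507 -0.17406278  0.16852222] [ 0.17339989 -0.9061327  -5.08131732] [0.0304023  0.29162438 0.03564972] 0.014375704760963086
[-0.10143359  0.1641813  -0.07553505]
N=1 row: [-0.14 -0.19  0.08] [ 0.2  -0.12  0.1 ] | len mm 2.5 deg 0.26
N=2 row: [-0.07 -0.41  2.02] [ 0.1  -0.06  0.05] | len mm 20.6 deg 0.13
```

View pics/w18.png

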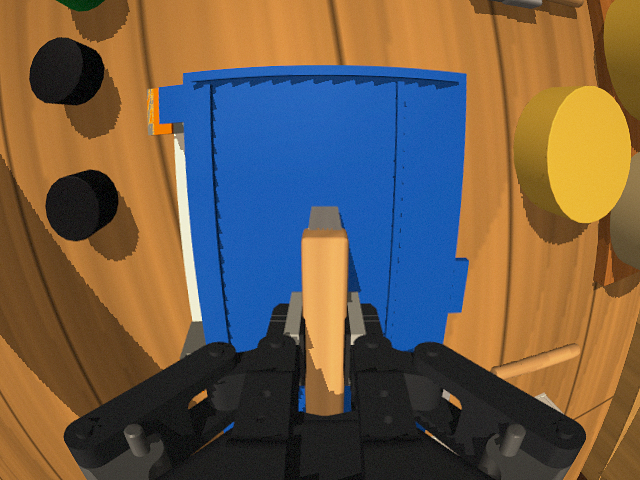

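View pics/sc1z.png

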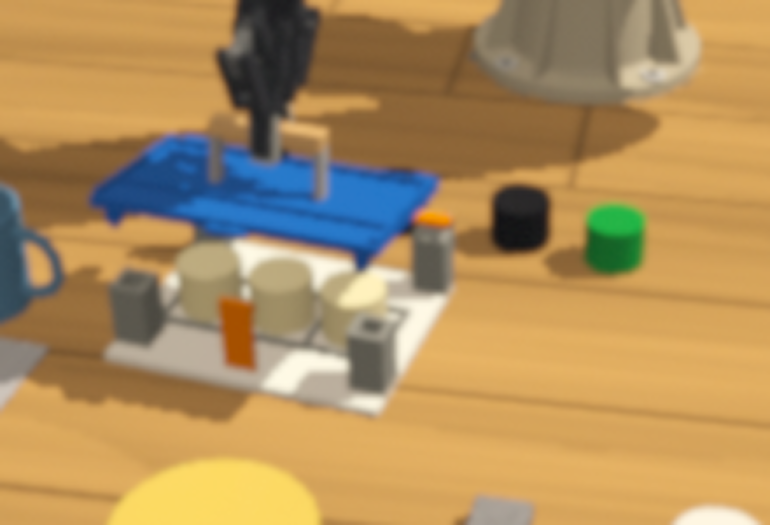

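The toes hang just inside of the keepers: left toe at (172,105) and orange roof at (155,111). I'll lower to about 10 mm above the ledge.

Emit:
play_rows(series="5 -0.05 -0.27 1.35 0.1 -0.06 0.05;5 -0.05 -0.27 1.35 0.1 -0.06 0.05;5 -0.04 -0.27 1.35 0 0 0;5 0 0 0 0 0 0;5 0 0 0 0 0 0;5 0 0 0 0 0 0")

```text
clock: 19.7
tcp_pos: [0.5049, -0.1769, 0.1289]
orientation: [0.06, 0.756, 0.65, 0.051]
wrist_force: [-0.3, -0.2, -4.5]
finger_gap: 0.0142
```

```bash
cat > st.py <<'E'
from rk import *
import sys
def st():
    p,Rm,s=pose()
    M=np.array([[np.cos(TH),np.sin(TH),0],[-np.sin(TH),np.cos(TH),0],[0,0,1]])
    Rr=M@Rm  # tool in rack frame
    T0=toolR(0,0)
    Ru=Rr@T0.T # upper rack rotation in rack frame
    g=np.array([*world2rack(p),p[2]])
    O=g-Ru@np.array([GX,GY,GZ])
    f=lambda P:((O+Ru@np.array(P))*1e3).round(1)
    print('t',round(s['clock'],2),'F rack',(M@s['wrist_force']).round(1),'T',s['ft_torque'].round(2),'gap',round(s['finger_gap'],4))
    print('tilt %.2f'%-np.degrees(np.arctan2(-Ru[2,0],Ru[0,0])),'rv',np.degrees(R.from_matrix(Ru).as_rotvec()).round(2),'O',(O*1e3).round(1))
    print('toe0',f((-.079,-.093,.016)),'toe1',f((-.079,.093,.016)),'lug0',f((.055,-.093,0)),'lug1',f((.055,.093,0)),'catch',f((.074,0,.016)))
st()
E
python3 st.py; python3 - <<'E'
from rk import *
t=np.radians(9)
snap('w19'); plan(tcp_for(-.067,.057,t),toolR(TH,t),1)
E
```

```text
t 19.7 F rack [-0.3 -0.2 -4.5] T [ 0.07  0.35 -0.03] gap 0.0142
tilt 9.10 rv [-0.04 -9.1  -0.1 ] O [14.4 -1.4 63.2]
toe0 [-66.3 -94.2  66.6] toe1 [-66.   91.8  66.4] lug0 [ 68.5 -94.5  72. ] lug1 [68.9 91.5 71.8] catch [84.9 -1.5 90.7]
N=1 row: [ 0.13 -0.23  0.94] [ 0.1   0.05 -0.1 ] | len mm 9.7 deg 0.15
```

View pics/w19.png

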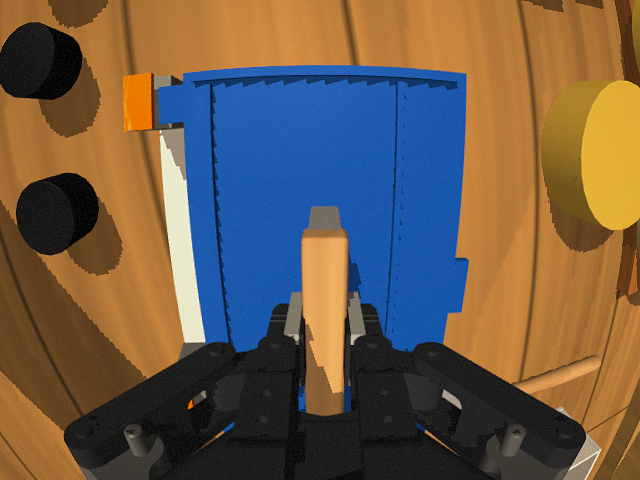

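The toe (v 86-123) is about 1.2 mm off the roof's centre (v 74-130), which matches the computed -1.4 mm. I'll correct that and lower.

Emit:
play_rows(series="5 0.13 -0.1 0.4 0.1 0 -0.1;5 0 -0.1 0.5 0 0 0;5 0 0 0 0 0 0;5 0 0 0 0 0 0;5 0 0 0 0 0 0")

```text
clock: 20.38
tcp_pos: [0.5041, -0.1753, 0.1191]
orientation: [0.059, 0.755, 0.65, 0.051]
wrist_force: [-0.1, -0.2, -4.6]
finger_gap: 0.0138
```

```bash
python3 st.py
```

```text
t 20.38 F rack [-0.1 -0.2 -4.6] T [0.09 0.28 0.04] gap 0.0138
tilt 8.94 rv [-0.03 -8.94 -0.  ] O [13.2  0.1 53.4]
toe0 [-67.3 -92.9  57. ] toe1 [-67.3  93.1  56.9] lug0 [ 67.5 -92.9  62. ] lug1 [67.6 93.1 61.9] catch [83.8  0.1 80.7]
```

Emit:
play_rows(series="5 0 -0.01 0.08 0 0 0;5 0 -0.01 0.08 0 0 0;5 0 0 0 0 0 0;5 0 0 0 0 0 0")

```text
clock: 20.88
tcp_pos: [0.5043, -0.1753, 0.1177]
orientation: [0.059, 0.755, 0.651, 0.051]
wrist_force: [0.5, -1.2, -2.8]
finger_gap: 0.0141
```

```bash
python3 st.py; python3 - <<'E'
from h import *
snap('w20')
E
```

```text
t 20.88 F rack [ 0.6 -1.1 -2.8] T [ 0.09  0.34 -0.03] gap 0.0141
tilt 8.97 rv [-0.04 -8.97  0.  ] O [13.5  0.1 52. ]
toe0 [-67.  -92.9  55.5] toe1 [-67.   93.1  55.4] lug0 [ 67.8 -92.9  60.6] lug1 [67.8 93.1 60.5] catch [84.1  0.1 79.3]
```

View pics/w20.png

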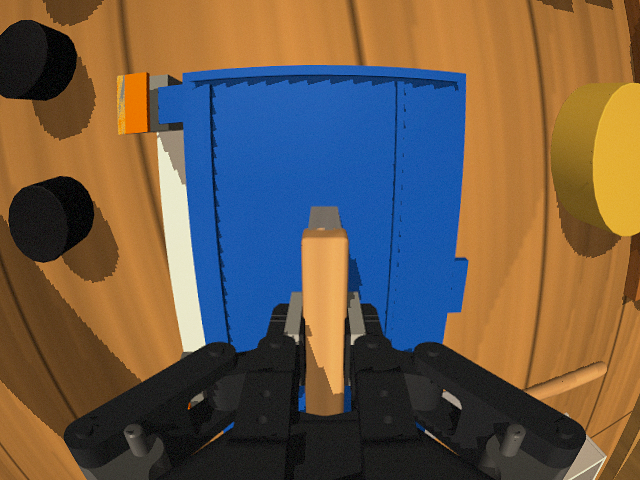

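There's contact with the ledge: the measured weight dropped by about 2 N with the toe at z≈55.5. I'll slide the toes under the roofs.

Emit:
play_rows(series="5 0 -0.3 -0.05 0 0 0;5 0 -0.3 -0.05 0 0 0;5 0 -0.3 -0.05 0 0 0;5 0 -0.3 -0.05 0 0 0;5 0 0 0 0 0 0;5 0 0 0 0 0 0")

```text
clock: 21.68
tcp_pos: [0.4918, -0.1734, 0.1175]
orientation: [0.059, 0.756, 0.651, 0.05]
wrist_force: [1.3, -0.2, -1.5]
finger_gap: 0.0143
```

```bash
python3 st.py; python3 - <<'E'
from h import *
a,_=snap('w21');a,_=snap('sc2','scene'); cv2.imwrite('pics/sc2z.png',cv2.resize(a[150:300,180:400],None,fx=3.5,fy=3.5,interpolation=2))
E
```

```text
t 21.68 F rack [ 1.3 -0.  -1.5] T [ 0.02  0.3  -0.  ] gap 0.0143
tilt 8.90 rv [-0.03 -8.9  -0.01] O [ 0.7  0.2 51.8]
toe0 [-79.8 -92.8  55.4] toe1 [-79.8  93.2  55.3] lug0 [ 55.  -92.8  60.3] lug1 [55.1 93.2 60.2] catch [71.3  0.2 79. ]
```

View pics/w21.png

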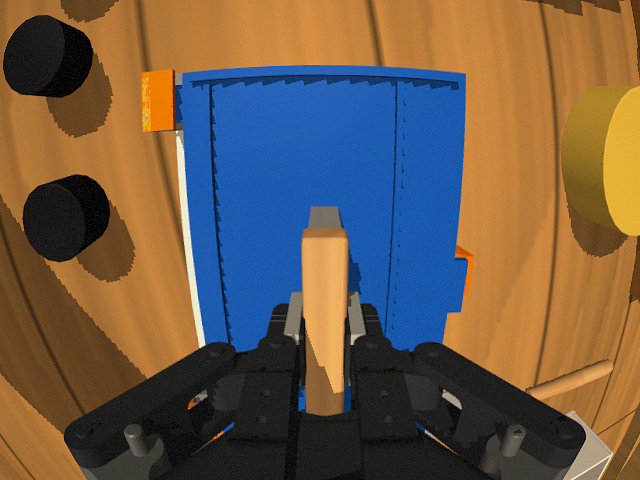

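View pics/sc2z.png

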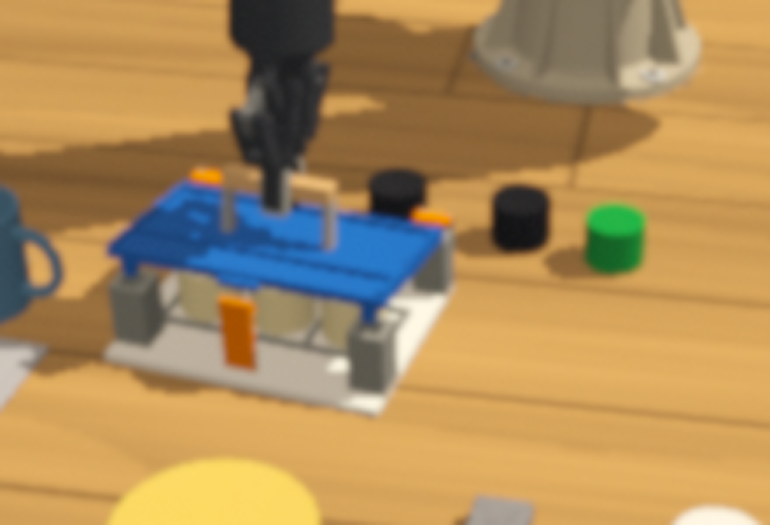

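Toes are under the roofs, with the roof over the toe at (175,100), and the lugs are right above the sockets at (55,±93). Now I'll rotate the far side down about the toes.

```bash
python3 - <<'E'
from rk import *
t=np.radians(5)
plan(tcp_for(-.0793,.056,t),toolR(TH,t),4)
t=np.radians(3)
plan(tcp_for(-.0793,.056,t),toolR(TH,t),6)
E
```

```text
N=4 row: [-0.    0.1   0.12] [ 0.97  0.01 -0.  ] | len mm 1.6 deg 0.97
N=6 row: [-0.    0.09  0.13] [ 0.98  0.01 -0.  ] | len mm 1.6 deg 0.98
```

Emit:
play_rows(series="5 0 0.1 0.12 0.97 0 0;5 0 0.1 0.12 0.97 0 0;5 0 0.1 0.12 0.97 0 0;5 0 0.1 0.12 0.97 0 0;5 0 0 0 0 0 0;5 0 0 0 0 0 0")

```text
clock: 22.52
tcp_pos: [0.4962, -0.1738, 0.1129]
orientation: [0.033, 0.757, 0.652, 0.028]
wrist_force: [-1.0, 0.7, -5.1]
finger_gap: 0.0142
```

```bash
python3 st.py;python3 - <<'E'
from rk import *
a,_=snap('w22');a,_=snap('sc3','scene'); cv2.imwrite('pics/sc3z.png',cv2.resize(a[170:280,190:340],None,fx=5,fy=5,interpolation=2))
t=np.radians(3)
plan(tcp_for(-.0793,.056,t),toolR(TH,t),2)
E
```

```text
t 22.52 F rack [-1.1  0.6 -5.1] T [-0.05  0.54 -0.01] gap 0.0142
tilt 5.00 rv [-0. -5.  0.] O [ 0.7  0.5 46.6]
toe0 [-79.4 -92.5  55.7] toe1 [-79.4  93.5  55.7] lug0 [ 55.5 -92.5  51.4] lug1 [55.5 93.5 51.4] catch [73.   0.5 69. ]
N=2 row: [-0.02  0.09  0.13] [1.01 0.   0.  ] | len mm 1.6 deg 1.01
```

View pics/sc3z.png

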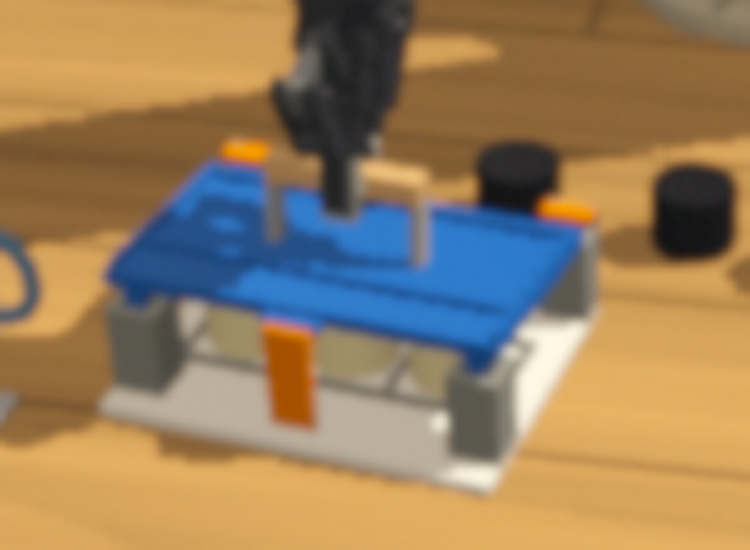

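The lugs are 4.6 mm into the sockets with no side force. Continuing down.

Emit:
play_rows(series="5 0 0.09 0.13 1 0 0;5 0 0.09 0.13 1 0 0;5 0 0 0 0 0 0;5 0 0 0 0 0 0")

```text
clock: 23.12
tcp_pos: [0.4984, -0.1743, 0.1125]
orientation: [0.02, 0.758, 0.652, 0.017]
wrist_force: [-9.4, 2.8, 9.4]
finger_gap: 0.0145
```

```bash
python3 st.py;python3 - <<'E'
from rk import *
t=np.radians(1.5)
plan(tcp_for(-.0793,.056,t),toolR(TH,t),2)
E
```

```text
t 23.12 F rack [-9.7  1.4  9.4] T [0.44 0.99 0.04] gap 0.0145
tilt 3.06 rv [-0.05 -3.06 -0.  ] O [ 0.6  0.2 46.1]
toe0 [-79.1 -92.8  58. ] toe1 [-79.1  93.2  57.8] lug0 [ 55.6 -92.8  49.1] lug1 [55.6 93.2 49. ] catch [73.7  0.2 66.1]
N=2 row: [-0.01  0.05  0.2 ] [ 0.78  0.03 -0.  ] | len mm 2.1 deg 0.78
```

The catch is now resting on the clip's slope, with about 14 N reaction. I'll release, retreat upward and check.

Emit:
play_rows(series="5 0 -0.04 -0.1 0 0 0;50 0 0 0 0 0 0;50 0 0 0 0 0 0;50 0 0 0 0 0 0;50 0 0 -3 0 0 0;50 0 0 -5 0 0 0;50 0 0 -4 0 0 0;50 0 0 0 0 0 0;50 0 0 0 0 0 0")

```text
clock: 24.25
tcp_pos: [0.4918, -0.1733, 0.2313]
orientation: [0.02, 0.758, 0.652, 0.017]
wrist_force: [-0.6, 0.9, -1.4]
finger_gap: 0.0426
```

```bash
python3 - <<'E'
from rk import *
p,Rm,s=pose(); print(p,s['clock'],s['wrist_force'])
a,_=snap('w23');a,_=snap('sc4','scene'); cv2.imwrite('pics/sc4z.png',cv2.resize(a[170:280,190:340],None,fx=5,fy=5,interpolation=2))
E
```

```text
[ 0.49177056 -0.17329218  0.23125443] 24.25 [-0.56690489  0.88927924 -1.35816743]
```

View pics/sc4z.png

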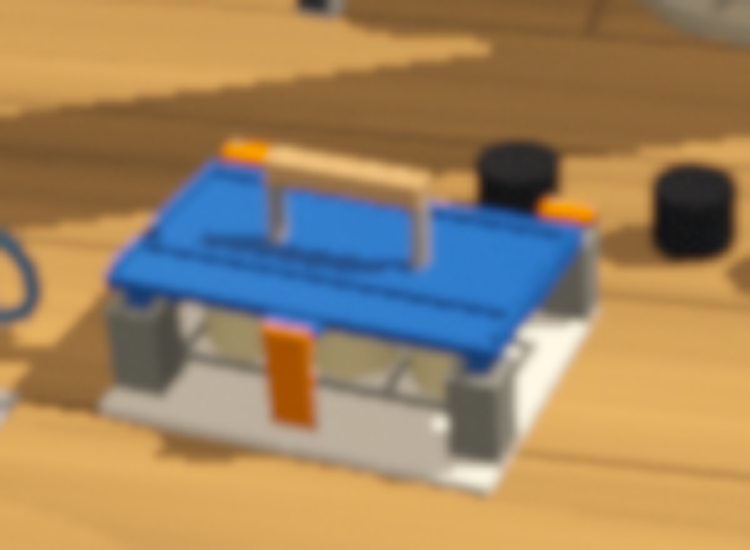

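View pics/w23.png

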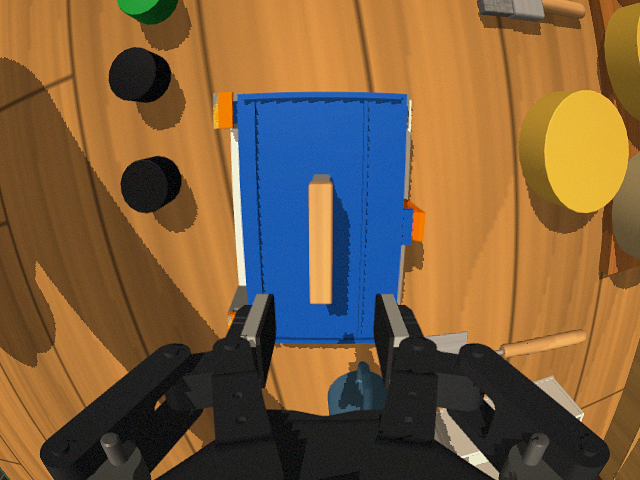

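The rack rests in place with its catch on the clip at (412,225). Next I'll turn the tool 90°, close the fingers and go over the bare strip at x=51, y=0.

```bash
python3 - <<'E'
from rk import *
w=rw([(.051,0,.125)])[0]; print(w); plan(w,toolR(TH+np.pi/2),10)
E
```

```text
[ 0.55163492 -0.18257091  0.125     ]
N=10 row: [-0.43  0.48  1.07] [ 0.23  0.23 -9.  ] | len mm 12.5 deg 9.0
```

Emit:
play_rows(series="0 -0.43 0.48 1.07 0.23 0.23 -9;0 -0.43 0.48 1.07 0.23 0.23 -9;0 -0.43 0.48 1.07 0.23 0.23 -9;0 -0.43 0.48 1.07 0.23 0.23 -9;0 -0.43 0.48 1.07 0.23 0.23 -9;0 -0.43 0.48 1.07 0.23 0.23 -9;0 -0.43 0.48 1.07 0.23 0.23 -9;0 -0.43 0.48 1.07 0.23 0.23 -9;0 -0.43 0.48 1.07 0.23 0.23 -9;0 -0.43 0.48 1.07 0.23 0.23 -9;0 0 0 0 0 0 0;0 0 0 0 0 0 0", newtons=40)

```text
clock: 25.85
tcp_pos: [0.5517, -0.1829, 0.1259]
orientation: [0.0, 0.076, 0.997, -0.0]
wrist_force: [0.0, -0.1, -1.1]
finger_gap: 0.0002
```

```bash
python3 - <<'E'
from rk import *
p,Rm,s=pose(); print(p,world2rack(p)*1e3,s['clock'],s['wrist_force'],s['finger_gap'])
a,_=snap('w24')
w=rw([(.051,0,.095)])[0]; plan(w,toolR(TH+np.pi/2),2)
E
```

```text
[ 0.55174104 -0.18290571  0.1259388 ] [51.15463886 -0.3153297 ] 25.85 [ 0.03461535 -0.05142786 -1.06298973] 0.00015160972123154425
N=2 row: [0.02 0.02 1.57] [-0.01  0.05 -0.05] | len mm 15.7 deg 0.07
```

View pics/w24.png

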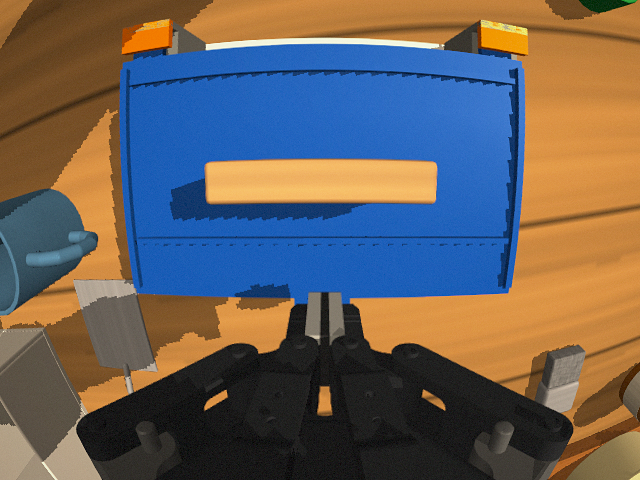

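Both toes show under the roofs at (150,48) and (498,48), and the closed fingertips are over the strip. I'll lower to contact and press in small steps.

Emit:
play_rows(series="0 0.04 0.03 1.5 0 0 0;0 0 0 1.3 0 0 0;0 0 0 0.3 0 0 0;0 0 0 0 0 0 0")

```text
clock: 26.4
tcp_pos: [0.5516, -0.1826, 0.0949]
orientation: [0.001, 0.074, 0.997, -0.0]
wrist_force: [-0.0, -0.1, 0.3]
finger_gap: 0.0001
```

Emit:
play_rows(series="0 0 0 0.2 0 0 0;0 0 0 0.2 0 0 0;0 0 0 0 0 0 0")

```text
clock: 26.78
tcp_pos: [0.5522, -0.1828, 0.0917]
orientation: [0.001, 0.074, 0.997, -0.0]
wrist_force: [-0.4, -0.1, -0.1]
finger_gap: -0.0003
```

Emit:
play_rows(series="0 0 0 0.2 0 0 0;0 0 0 0.2 0 0 0;0 0 0 0 0 0 0")

```text
clock: 27.15
tcp_pos: [0.5524, -0.183, 0.0901]
orientation: [0.002, 0.074, 0.997, -0.001]
wrist_force: [-5.2, 0.7, 16.7]
finger_gap: 0.0001
```

Emit:
play_rows(series="0 0 0 0.15 0 0 0;0 0 0 0.15 0 0 0;0 0 0 0 0 0 0")

```text
clock: 27.52
tcp_pos: [0.5524, -0.1829, 0.0849]
orientation: [0.002, 0.074, 0.997, -0.0]
wrist_force: [-0.2, 0.5, 5.2]
finger_gap: -0.0002
```

Emit:
play_rows(series="0 0 0 0.15 0 0 0;0 0 0 0.15 0 0 0;0 0 0 0 0 0 0")

```text
clock: 27.9
tcp_pos: [0.5522, -0.1828, 0.083]
orientation: [0.002, 0.074, 0.997, -0.001]
wrist_force: [-4.1, 1.4, 14.5]
finger_gap: 0.0001
```

The force dropped as the tip fell, which suggests a snap, and it's rising again at TCP 0.083, which is home height. One firmer push, then I'll retreat and look.

Emit:
play_rows(series="0 0 0 0.15 0 0 0;0 0 0 0.15 0 0 0;0 0 0 0 0 0 0;0 0 0 0 0 0 0")

```text
clock: 28.4
tcp_pos: [0.5523, -0.1828, 0.0829]
orientation: [0.002, 0.074, 0.997, -0.001]
wrist_force: [-10.2, 4.1, 32.2]
finger_gap: 0.0002
```

Emit:
play_rows(series="0 0 0 -2 0 0 0;0 0 0 -5 0 0 0;0 0 0 -5 0 0 0;0 4 0 -2 0 0 0;0 3 0 0 0 0 0;0 0 0 0 0 0 0;0 0 0 0 0 0 0")

```text
clock: 29.28
tcp_pos: [0.4827, -0.1724, 0.2179]
orientation: [0.001, 0.074, 0.997, -0.0]
wrist_force: [0.4, -0.2, 0.1]
finger_gap: -0.0001
```

```bash
python3 - <<'E'
from rk import *
p,Rm,s=pose(); print(p,world2rack(p)*1e3,s['clock'],s['wrist_force'])
snap('w25'); a,_=snap('sc5','scene'); cv2.imwrite('pics/sc5z.png',cv2.resize(a[170:280,190:340],None,fx=5,fy=5,interpolation=2))
E
```

```text
[ 0.48274173 -0.1723672   0.21788451] [-18.64459104  -0.1364918 ] 29.275 [ 0.40806021 -0.15388254  0.06627492]
```

View pics/sc5z.png

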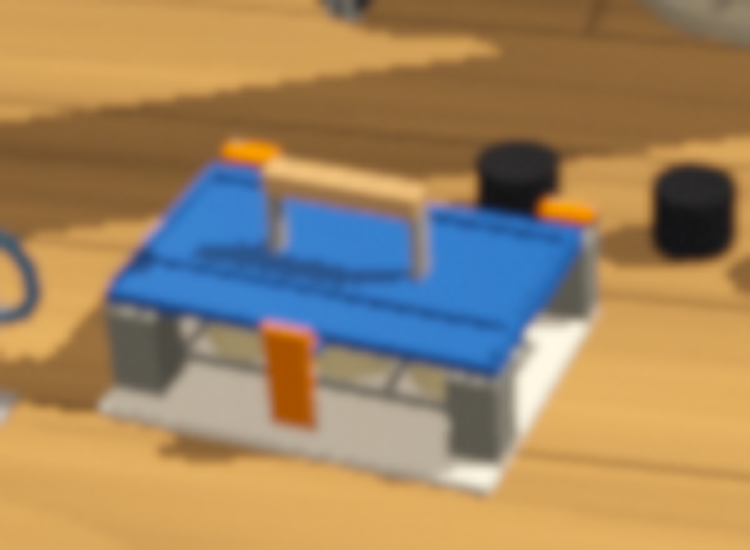

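View pics/w25.png

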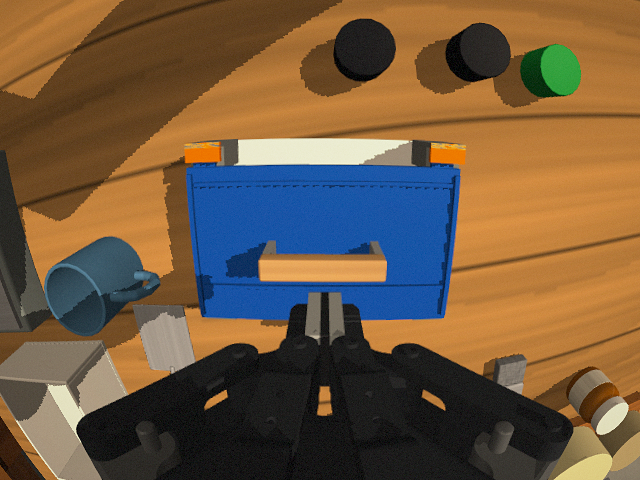

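The board is level on the posts and the clip appears over the catch. I'll turn back for a closer look at the clip from the side.

```bash
python3 - <<'E'
from rk import *
w=rw([(.07,-.09,.26)])[0]; plan(w,toolR(TH),10)
E
```

```text
N=10 row: [-1.39 -0.12 -0.42] [0.01 0.01 9.  ] | len mm 14.6 deg 9.0
```

Emit:
play_rows(series="0 -1.39 -0.12 -0.42 0 0 9;0 -1.39 -0.12 -0.42 0 0 9;0 -1.39 -0.12 -0.42 0 0 9;0 -1.39 -0.12 -0.42 0 0 9;0 -1.39 -0.12 -0.42 0 0 9;0 -1.39 -0.12 -0.42 0 0 9;0 -1.39 -0.12 -0.42 0 0 9;0 -1.39 -0.12 -0.42 0 0 9;0 -1.39 -0.12 -0.42 0 0 9;0 -1.39 -0.12 -0.42 0 0 9;0 0 0 0 0 0 0;0 0 0 0 0 0 0")

```text
clock: 30.88
tcp_pos: [0.5566, -0.2735, 0.2598]
orientation: [0.0, 0.757, 0.654, 0.0]
wrist_force: [-0.6, 0.2, 1.0]
finger_gap: -0.0
```

```bash
python3 - <<'E'
from rk import *
im,c=snap('w26'); cv2.imwrite('pics/w26z.png',cv2.resize(im[100:340,180:460],None,fx=2.5,fy=2.5,interpolation=2))
n=['board corners','','','','barends','','clip top in','clip top out','nose']
P=[(.065,.107,.064),(-.065,.107,.064),(.065,-.107,.064),(-.065,-.107,.064),(0,.043,.114),(0,-.043,.114),(.076,0,.073),(.081,0,.073),(.0705,0,.064)]
for a,q in zip(n,proj('wrist',rw(P),c).round(1)): print(a,q)
hsv=cv2.cvtColor(im,cv2.COLOR_BGR2HSV);H,S,V=[hsv[...,i].astype(int) for i in range(3)]
for a,cc,b,l in blobs((H<22)&(S>170)&(V>170),60):
    if a<2500: print('or',a,cc.round(1),b,(world2rack(onplane('wrist',*cc,.069,c))*1e3).round(1))
E
```

```text
board corners [319.4  -4.9]
 [174.7   7. ]
 [318.9 235.3]
 [181.  235.2]
barends [228.5  56.2]
 [230.2 171.3]
clip top in [332.2 113.3]
clip top out [338.4 113.3]
nose [325.5 113.7]
or 74 [2.9 5.4] [ 0  0  7 13] [-295.   167.6]
or 61 [11.3  6.2] [ 9  0  8 14] [-278.7  161.3]
or 392 [32.7 12. ] [22  0 21 28] [-239.7  142.1]
or 157 [48.7 10. ] [44  0 10 23] [-214.5  137.3]
or 728 [467.3  13.6] [450   0  42  48] [194.5  98.4]
or 1048 [622.9  13.7] [595   0  45  37] [389.6 145.8]
or 232 [49.7 38.5] [43 24 13 33] [-209.5  103.6]
or 728 [88.8 55.5] [80 25 21 62] [-155.1   73.7]
or 127 [62.4 52. ] [59 26 10 48] [-190.3   84.6]
or 363 [331.2 114.3] [325 100  13  29] [75.2 -0.7]
or 175 [581.9 186.3] [579 163   7  41] [331.  -51.9]
or 346 [165.1 220.8] [157 207  16  30] [-77.8 -91.6]
or 457 [ 42.  325.5] [ 15 273  63 124] [-281.1 -221.9]
or 1549 [139.5 341. ] [109 286  59  99] [-132.3 -226.1]
or 202 [541.4 302.7] [535 288  15  38] [ 303.7 -179.7]
or 137 [518.7 301.4] [515 290  10  26] [ 273.1 -176.3]
or 1180 [ 46.1 387.5] [  0 293 102 187] [-321.9 -328.4]
or 1286 [490.2 312.1] [472 292  40  44] [ 240.7 -186.8]
or 583 [ 25.6 381.9] [  0 323  66 129] [-366.5 -328. ]
or 2175 [ 33.2 420.5] [  0 345  83 135] [-396.7 -414. ]
or 1340 [ 23.6 442.8] [  0 391  60  89] [-468.3 -491.3]
or 87 [212.6 401.3] [205 395  17  14] [ -57.6 -303.4]
or 217 [ 15.6 460.1] [  0 437  33  43] [-542.4 -568.7]
```

View pics/w26z.png

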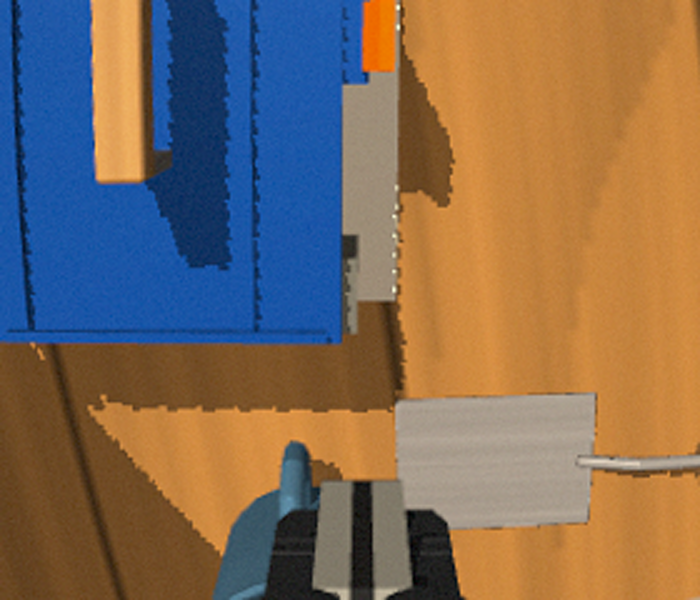

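The clip blob spans u 325-338. That matches the predicted shut position, nose 325.5 to outer face 338.4, and it overlays the blue catch. I'll check the rest of the bench before handing in.

```bash
python3 - <<'E'
from rk import *
a,_=snap('t9','top'); b=cv2.imread('pics/top0.png')
cv2.imwrite('pics/t9b.png',a)
E
```

```text
(no output)
```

View pics/t9b.png

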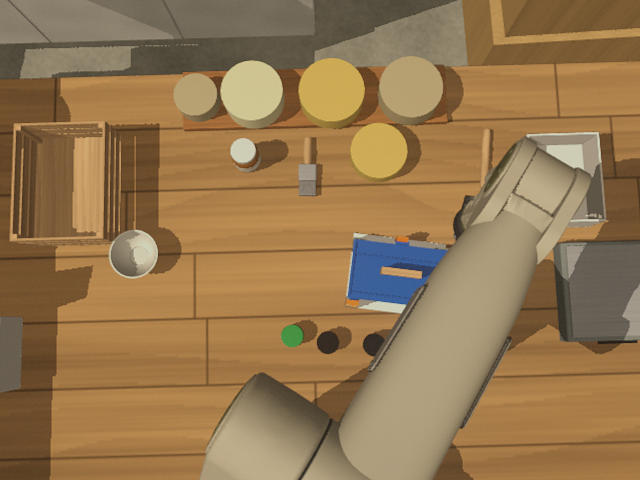

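Everything I can see is where it started: bowl (133,254), jar (245,154), brush (307,165), wheel (379,152), look-alikes (292,336) and (328,342). The arm touches nothing, so I'm handing in.

```bash
python3 -c "
from workcell import workorder
print(workorder.hand_in())"
```

```text
the job is handed in; nothing more can be done
None
```

I put both loose cheeses upright in the end wells and stacked the blue rack on the lower one. I then pressed the far edge down until the clip snapped over the catch. The job is handed in; it took about 31 s of the 72 s allowed.

**Cheeses:** Before the blue rack went on, all three cheese tops were seen in the three wells. Each placed cheese's bottom was below the ridge tops when I let go of it.

**Stacking:** The toes went under the keeper roofs at a 9° tilt. The lugs then entered the sockets with almost no side force.

**Clip:** While pressing, the force rose to about 17 N, then fell to 5 N as the far edge dropped about 5 mm. It then rose to 32 N with the fingertip staying at home height (64 mm), so the rack is on its stop. In the last wrist picture the clip covers the pixels predicted for its shut position and lies over the catch. The board looks level in the scene view.

**Disagreement:** The board's far edge appeared about 2 mm nearer the robot than nominal. That is slightly more than the 1.5 mm play, but calibration is only good to about 2 mm.

**Other things on the bench:** Those visible in the last top view were where they started. The arm hid the mug, most of the spatula and part of the right-hand black look-alike in that view. None of them was touched in any move.

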